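# Screw the filler cap home on the irrigation unit and pressurise it

## Task

The blue filler cap has only been set down on the neck of the white irrigation unit, its lugs resting on top of the thread crests. Turn it gently backwards (anticlockwise from above) until it clicks down into the thread start, then press it lightly and screw it clockwise down to its stop, never forcing it against the neck. Let go of the cap, and once it stays down, push the red pressure lever all the way over; leave the other things on the table and on the unit where they are.

Things in the scene. Friction and masses are not known exactly. Their poses are not given: they have to be found in the camera images.
- cap_grip (a point): Centre of the wing grip of the loose blue (light blue wing) filler cap (about 70 g). On a round disc (60 mm across, top 14 mm below this point) stands the wing: 50 mm long along the cap's y, 14 mm thick along x, 28 mm high. Under the disc hangs a hollow skirt 17 mm high with three hidden lugs, 120 degrees apart, inside its lower edge.
- cap: The cap's  origin on its axis at the skirt's lower edge, 36 mm below cap_grip; y along the wing.
- neck_home (a point): Point fixed to the unit on the neck's upright axis: where cap_grip lies when the cap is fully home against its stop (44 mm above the deck). At the start the cap rests 8 mm above home, on top of the thread crests. Push of 3 to 5 N and moments up to 0.40 N m are ample; more than 40 N between cap and unit is too much.
- crest_top (a point): On the neck's axis, level with the tops of three hidden thread crests (89 degrees long) and of the cap's lower edge at the start. Where the crests lie round the axis is no pose: it must be felt. Turned anticlockwise (from above) by 15 to 88 degrees the lugs reach gaps with about 8 degrees of play, then meet stop posts. In the gap the cap can drop.
- neck_base (a point): On the neck's axis at deck height. Home, the cap's lower edge is 8 mm above it. From the gap, with the cap pressed down to home height, the lugs pass under the crests when turned clockwise, 86 to 98 degrees to stop posts, and hold it down. Turned clockwise while on top of the crests they only hit the posts. The neck is 40 mm thick, lugs have 0.8 mm play.
- seal_top (a point): Top of the spring seal inside the neck when free. It starts to lift the cap's disc 3.5 mm above home, pushing 0.9 N per mm (about 3.5 N at home); let go in the gap, the cap rests 2.5 to 3 mm above home; pressed, it can go 2 mm below home. The undersides of the crests slope: they let the cap in 2.5 mm above home and draw it down as it turns clockwise.
- unit: The white irrigation unit, fixed to the table, 170 mm (x) by 290 mm (y) by 85 mm high, origin at the centre of its underside. Its flat deck is 85 mm up. The neck stands at (0, -65) mm and the lever's block (70 by 50 by 25 mm high) at (0, +90) mm in its frame.
- lever_tip (a point): Centre of the red ball (26 mm across) on the pressure lever, a steel rod 70 mm from the pivot to the ball's centre, 10 mm thick; it moves in an arc in the unit's x-z plane.
- lever_pivot (a point): Pivot of the lever, 22 mm above the deck; the hinge axis is the unit's y axis.
- lever (a joint): Lever angle: 0 leaning 0.5 rad to the unit's -x side (start), 1.0 at its stop, leaning 0.5 rad to the +x side. About 1 N at the ball moves it and it stays where it is left.
- dish: Small green glass dish, 36 mm across, 22 mm high, standing on the unit's deck; leave alone. Origin at its underside.
- rinse_cup: White cup, 68 mm across, 85 mm high, on the table; leave alone.
- jar: Amber jar, 52 mm across, 60 mm high, on the table; leave alone.
- gauze_pack: White pack, 75 x 75 x 22 mm, on the table; leave alone.
- spatula: Steel spatula lying on the table; leave alone.
- spare_ring: White ring, 44 mm across, 10 mm high, on the table; leave alone.
- small_cap: Small white cap, 28 mm across, 16 mm high, on the table; leave alone.
There are look-alikes about, which are no part of the job. Of the things that look like the cap, the middle-sized one is meant.

How it is judged:
On the way, in this order (a step that is already met when the one before it is completed fails the run):
1. the cap has dropped off the crests into the thread start (at least 3 mm down) (z of cap_grip in the frame of neck_home below 0.005 m and horizontal distance between cap_grip and neck_home below 0.004 m and angle between cap's own z axis and vertical below 0.08 rad), for 0.05 s.
2. the cap is screwed home and stays down, let go (z of cap_grip in the frame of neck_home below 0.0008 m and horizontal distance between cap_grip and neck_home below 0.003 m and contact force between the fingers and cap below 0.05 N), for 0.3 s.
At the end, for the whole second after the job is handed in: The cap, let go and at rest, is screwed down so that cap_grip is at most 0.8 mm above (or 2 mm below) neck_home and within 3 mm of it sideways, upright within 0.06 rad, and the lever is over at more than 0.85 rad (z of cap_grip in the frame of neck_home between -0.002 and 0.0008 m and horizontal distance between cap_grip and neck_home below 0.003 m and angle between cap's own z axis and vertical below 0.06 rad and linear speed of cap below 0.02 m/s and value of joint lever above 0.85 rad); the robot touches nothing.
It fails at once if the cap is forced against the unit with more than 40 N (contact force between cap and unit above 40 N).
It fails at once if a bystander is moved by more than 25 mm (distance of any of dish, rinse_cup, jar, gauze_pack, spatula, spare_ring, small_cap from where it was at the start of the episode above 0.025 m).
It also fails if it takes over 72 s, if anything falls off the work surface, if the arm or the gripper's body presses on something with over 40 N, if the wrist force passes 120 N, or if a joint passes its speed limit or range.

## Robot

A 6-joint arm with a two-finger parallel gripper is mounted at the origin on the work surface. World frame = base frame: x ahead of the robot, y to its left, z up, the work surface at z = 0. Lengths are in m, angles in rad, forces in N, time in s.
With the tool pointing down it reaches from about 0.25 to 0.85 m from the base axis. Payload 12.5 kg.
Tool frame: the origin (TCP) lies between the finger pads; the fingertips stand 22 mm ahead of it and the grasp point (between the pads) lies 3 mm ahead of it; z points along the fingers, y is the line along which they close (so a half turn about z gives the same grasp; the last joint's range is limited). The gripper opens to 93 mm and grips with 3 to 60 N. Pads are 15 mm wide; open, the fingers measure 128 mm over their backs; the gripper's body (75 mm by 188 mm) begins 65 mm behind the grasp point.
Start: joints at [1.237, 0.351, 1.652, -0, 1.139, -0.085], TCP at [0.135, 0.533, 0.204] pointing down, gripper open.
Joint ranges: [-2.75, 2.75], [-0.79, 2.1], [0.01, 2.65], [-1.57, 4.71], [0.07, 3.14], [-2.87, 2.87]. Speed limits (rad/s): [2.22, 2.22, 2.79, 3.14, 3.14, 3.14].

## Interface

Orientations are given as a unit quaternion [w, x, y, z].
In Python, from cell import bot gives the robot as it stands. The module is installed in compiled form; this text tells all that it offers.
- The arm moves only by the tool play_rows, never from a script. Its argument "steps" is a list of rows, each an object of numbers: "jaw": the gripper's target within -1 to 1 (fully open at 1, half-way at 0, shut at -1); "dx", "dy", "dz": the shift along the world's x, y, z in units of 0.02 m (1.0 is 0.02 m); "yaw": the turn about the world's z in units of 4 degrees (1.0 is 4 degrees). In form: [{"jaw": .., "dx": .., "dy": .., "dz": .., "yaw": ..}, ...]. A call has exactly 8 rows; each row shifts and turns the commanded pose from where the row before left it; what a row does not reach is not made up. A row lasts 1/12 s, in which the tool goes at most 41.7 mm and 7.16 degrees, less where a joint would pass 70% of its speed; a pose out of reach is approached as far as the arm can. A call with a number of a shift or a turn outside -1 to 1 is refused whole. A call with a gripper value outside its range is refused whole. The fingers move at their own pace and stop on an object; "force" is the grip in N (left out, the last holds). Time passes only in rows, so rows that do not move let the fingers close, or fill a call up. It gives the time, the measured TCP pose, the force, the opening and the grip force at its end, in the units of the state.
- bot.observe(): the state, without advancing time (a new reading comes with each control period).
- bot.snapshot(name): name is "scene" or "top"; returns a dict with "pixels" (384x512x3 uint8, red, green, blue), "z_map" (384x512 float32, m along the optical axis (not along the pixel's ray), 0 where there is no reading), "intrinsics" (3x3 intrinsics, pixels), "R" (3x3) and "t" (3): a world point X has camera coordinates R X + t. Camera axes: x right, y down, z forward; pixel columns grow to the right and rows downward; lengths in m; the calibration is good to about 2 mm. A picture is of the moment at which its call begins.
- bot.sign_off(): hands the job in; it is judged then, once.
The state is a dict: "time_s": time; "joint_positions": joint angles; "qd": joint speeds; "tau": joint torques, N m; "tool_pos": TCP position; "orientation": TCP orientation; "force": force on the tool from outside, world axes, zero at the start; "torque": the same for the moment, N m; "opening": finger opening in m; "finger_force": force on a finger pad.
Only numpy, scipy, OpenCV 4.12 (cv2) and the standard library are available. Lean on these libraries where they do the work, as an engineer would, in place of code of your own. Each camera call takes 0.05 s, during which the arm holds its last target. There are 200 camera calls.

## Working session

There is one attempt and no reset: what is moved stays moved. The work goes in short steps, Python scripts to look and compute and a tool call to move; the robot and the scene stay as the last step left them, time stands still between calls to the robot, and variables do not carry over. Pictures are saved under pics/ and viewed, at most 10 in all, crops included, and the job is handed in when it is done.

Besides the shell and the picture viewer there is one more tool, called after "Emit:" in YAML: its name, and indented under it one key for each argument. play_rows: Moves the arm, as the interface text tells. Shifts and turns lie within -1 to 1; 1 stands for 0.02 m of shift or 4 degrees of turn. Its arguments: {"type":"object","properties":{"steps":{"type":"array"},"force":{"type":"number"}},"required":["steps"]}

```bash
mkdir -p pics
cat > h.py <<'E'
import numpy as np, cv2
from cell import bot
def snap(n):
    s=bot.snapshot(n); np.savez('/tmp/%s.npz'%n,**s); return s
def pts(s):
    K=s['intrinsics'];z=s['z_map'];v,u=np.mgrid[:z.shape[0],:z.shape[1]]
    c=np.stack([(u-K[0,2])/K[0,0]*z,(v-K[1,2])/K[1,1]*z,z],-1)
    return (c-s['t'])@s['R']
E
python3 - <<'E'
from h import *
a=[snap('scene'),snap('top')]
for n,s in zip(('scene','top'),a):
    cv2.imwrite('pics/%s1.png'%n,s['pixels'][...,::-1])
    print(n,-s['R'].T@s['t'],s['intrinsics'][0,0])
o=bot.observe();print(o)
E
```

```text
scene [ 1.18500992 -0.02779123  0.87081709] 401.3015550844895
top [ 0.3828607  -0.01607201  1.39093211] 387.0418023318253
{'time_s': 0.1, 'joint_positions': array([ 1.23738737e+00,  3.51176948e-01,  1.65234771e+00, -1.91266733e-05,
        1.13910488e+00, -8.46242747e-02]), 'qd': array([-0.00041375, -0.00095761, -0.00451337,  0.00021015, -0.00070723,
        0.00045582]), 'tau': array([ 8.61583139e-04, -4.98028708e+01, -2.85701752e+01,  7.00282305e-02,
        2.39168998e-02, -7.55160363e-05]), 'tool_pos': array([0.1353118 , 0.53276332, 0.20366294]), 'orientation': array([-9.90800164e-05,  1.24067801e-01,  9.92273607e-01, -5.08956653e-04]), 'force': array([-0.30386026,  0.05831153, -0.10582011]), 'torque': array([-0.01149802, -0.00245344, -0.02338982]), 'finger_force': 0.0, 'opening': 0.09279537964712128}
```

View pics/scene1.png

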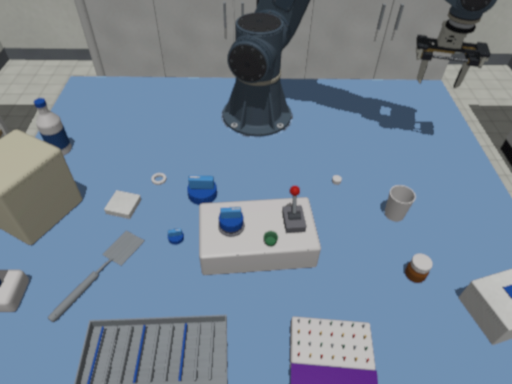

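View pics/top1.png

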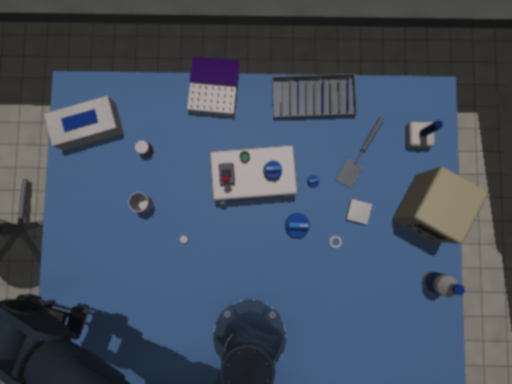

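The scene view shows three blue cap look-alikes: on the unit's neck at (231,220), a larger one on the table at (202,189) and a small one at (176,236). In the top view they are at (273,170), (298,225) and (313,181). The middle-sized one on the white unit fits. The red ball is at (295,190) in scene and the dish at (270,239). Next I measure and confirm it in a crop.

Run:
```python
from h import *
S={n:dict(np.load('/tmp/%s.npz'%n)) for n in('scene','top')}
ims=[]
for n,s in S.items():
    P=pts(s);hsv=cv2.cvtColor(s['pixels'],cv2.COLOR_RGB2HSV);H,Sa,V=[hsv[...,i].astype(int) for i in range(3)]
    R=s['pixels'][...,0].astype(int)
    x0,y0=(185,165) if n=='scene' else (200,135)
    ims.append(cv2.resize(s['pixels'][y0:y0+110,x0:x0+140,::-1],None,fx=2.85,fy=2.85,interpolation=cv2.INTER_CUBIC))
    # unit deck plane
    z=P[...,2]; 
    deck=(abs(z-.085)<.006)&(Sa<60)&(P[...,0]>.3)&(P[...,0]<.8)&(abs(P[...,1])<.35)
    m=cv2.morphologyEx(deck.astype(np.uint8),cv2.MORPH_OPEN,np.ones((3,3)))
    k,l,st,c=cv2.connectedComponentsWithStats(m);i=1+st[1:,4].argmax()
    q=P[l==i];r=cv2.minAreaRect(q[:,:2].astype(np.float32));print(n,'deck',r,np.median(q[:,2]))
    box={'scene':(195,200,50,40),'top':(255,155,35,35)}[n]
    w=np.zeros(H.shape,bool);w[box[1]:box[1]+box[3],box[0]:box[0]+box[2]]=1
    blue=w&(abs(H-108)<18)&(Sa>120)&(z>.09)
    q=P[blue];zt=np.percentile(q[:,2],95);print('cap ztop',zt,np.percentile(q[:,2],[5,25,50,75]))
    top=blue&(z>zt-.006);r=cv2.minAreaRect(P[top][:,:2].astype(np.float32));print('wing top',r,top.sum())
    disc=blue&(z<zt-.02);r=cv2.minAreaRect(P[disc][:,:2].astype(np.float32));print('disc',r,np.median(P[disc][:,2]),disc.sum())
    red=((H<8)|(H>172))&(Sa>150)&(V>60)&(z>.1)&(P[...,0]>.3);q=P[red];print('red',q.mean(0),q.max(0),q.min(0),len(q))
    g=(abs(H-70)<20)&(Sa>90)&(z>.08)&(abs(P[...,1])<.3)&(P[...,0]>.3);print('dish',P[g].mean(0),g.sum())
cv2.imwrite('pics/crop1.png',np.hstack(ims))
```

```text
scene deck ((0.5682317018508911, -0.005255386233329773), (0.17049084603786469, 0.2876178026199341), 5.198116779327393) 0.0847191886227798
cap ztop 0.15028124127536138 [0.10500192 0.1199878  0.12323561 0.13476806]
wing top ((0.5766628980636597, -0.07044302672147751), (0.009468089789152145, 0.04231993854045868), 3.1679928302764893) 63
disc ((0.5877397656440735, -0.0677584782242775), (0.03457270935177803, 0.055474769324064255), 11.351125717163086) 0.12168811175579244 322
red [0.55070382 0.07919828 0.19106967] [1.18500992 0.08978854 0.87081709] [ 0.53126614 -0.02779123  0.17049826] 58
dish [0.62384391 0.02511078 0.10234088] 116
top deck ((0.5666694045066833, -0.004468828439712524), (0.16811472177505493, 0.28664079308509827), 5.107204914093018) 0.08372798356713662
cap ztop 0.1510683070412032 [0.11785565 0.12111582 0.12336399 0.14257222]
wing top ((0.5725618600845337, -0.06784767657518387), (0.01403405237942934, 0.04855469986796379), 0.2822084426879883) 48
disc ((0.5701211094856262, -0.06896300613880157), (0.054024167358875275, 0.04991266503930092), 0.2714806795120239) 0.12218187714547574 147
red [0.53318934 0.08196636 0.18133984] [0.54074287 0.08969118 0.18783544] [0.52443282 0.07324702 0.17543905] 29
dish [nan nan nan] 0<stdin>:22: RuntimeWarning: Mean of empty slice.
  ret = um.true_divide(
```

View pics/crop1.png

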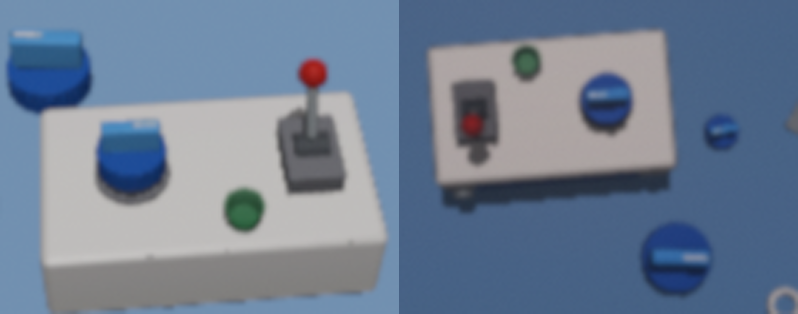

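The crop confirms the cap on the unit (left panel ~(130,160), right panel ~(606,97)). It is smaller than the cap on the table and larger than the one at (721,132). Both views put its wing top at z≈0.151, and its axis is near (0.573, -0.069). Next I move above it.

Emit:
play_rows:
  steps:
    - {"jaw": 1,"dx": 0.68,"dy": -0.94,"dz": 1,"yaw": -0.57}
    - {"jaw": 1,"dx": 0.68,"dy": -0.94,"dz": 1,"yaw": -0.57}
    - {"jaw": 1,"dx": 0.68,"dy": -0.94,"dz": 1,"yaw": -0.57}
    - {"jaw": 1,"dx": 0.68,"dy": -0.94,"dz": 0,"yaw": -0.57}
    - {"jaw": 1,"dx": 0.68,"dy": -0.94,"dz": 0,"yaw": -0.57}
    - {"jaw": 1,"dx": 0.68,"dy": -0.94,"dz": 0,"yaw": -0.57}
    - {"jaw": 1,"dx": 0.68,"dy": -0.94,"dz": 0,"yaw": -0.57}
    - {"jaw": 1,"dx": 0.68,"dy": -0.94,"dz": 0,"yaw": -0.57}
  force: 15

```text
time_s: 0.77
tool_pos: [0.2446, 0.3816, 0.264]
orientation: [-0.0, 0.281, 0.96, -0.0]
force: [-0.0, 0.4, -0.7]
opening: 0.0931
finger_force: 0.0
```

Emit:
play_rows:
  steps:
    - {"jaw": 1,"dx": 0.68,"dy": -0.94,"dz": 0,"yaw": -0.57}
    - {"jaw": 1,"dx": 0.68,"dy": -0.94,"dz": 0,"yaw": -0.57}
    - {"jaw": 1,"dx": 0.68,"dy": -0.94,"dz": 0,"yaw": -0.57}
    - {"jaw": 1,"dx": 0.68,"dy": -0.94,"dz": 0,"yaw": -0.57}
    - {"jaw": 1,"dx": 0.68,"dy": -0.94,"dz": 0,"yaw": -0.57}
    - {"jaw": 1,"dx": 0.68,"dy": -0.94,"dz": 0,"yaw": -0.57}
    - {"jaw": 1,"dx": 0.68,"dy": -0.94,"dz": 0,"yaw": -0.57}
    - {"jaw": 1,"dx": 0.68,"dy": -0.94,"dz": 0,"yaw": -0.57}

```text
time_s: 1.43
tool_pos: [0.3534, 0.2312, 0.264]
orientation: [-0.0, 0.429, 0.903, -0.0]
force: [0.2, 0.1, 0.3]
opening: 0.0929
finger_force: 0.0
```

Emit:
play_rows:
  steps:
    - {"jaw": 1,"dx": 0.68,"dy": -0.94,"dz": 0,"yaw": -0.57}
    - {"jaw": 1,"dx": 0.68,"dy": -0.94,"dz": 0,"yaw": -0.57}
    - {"jaw": 1,"dx": 0.68,"dy": -0.94,"dz": 0,"yaw": -0.57}
    - {"jaw": 1,"dx": 0.68,"dy": -0.94,"dz": 0,"yaw": -0.57}
    - {"jaw": 1,"dx": 0.68,"dy": -0.94,"dz": 0,"yaw": -0.57}
    - {"jaw": 1,"dx": 0.68,"dy": -0.94,"dz": 0,"yaw": -0.57}
    - {"jaw": 1,"dx": 0.68,"dy": -0.94,"dz": 0,"yaw": -0.57}
    - {"jaw": 1,"dx": 0.68,"dy": -0.94,"dz": 0,"yaw": -0.57}

```text
time_s: 2.1
tool_pos: [0.4622, 0.0808, 0.2639]
orientation: [-0.0, 0.567, 0.824, -0.0]
force: [0.1, 0.4, -0.8]
opening: 0.0933
finger_force: 0.0
```

Emit:
play_rows:
  steps:
    - {"jaw": 1,"dx": 0.68,"dy": -0.94,"dz": 0,"yaw": -0.57}
    - {"jaw": 1,"dx": 0.68,"dy": -0.94,"dz": 0,"yaw": -0.57}
    - {"jaw": 1,"dx": 0.68,"dy": -0.94,"dz": 0,"yaw": -0.57}
    - {"jaw": 1,"dx": 0.68,"dy": -0.94,"dz": 0,"yaw": -0.57}
    - {"jaw": 1,"dx": 0.68,"dy": -0.94,"dz": 0,"yaw": -0.57}
    - {"jaw": 1,"dx": 0.68,"dy": -0.94,"dz": 0,"yaw": -0.57}
    - {"jaw": 1,"dx": 0.68,"dy": -0.94,"dz": 0,"yaw": -0.57}
    - {"jaw": 1,"dx": 0.68,"dy": -0.94,"dz": 0,"yaw": -0.57}

```text
time_s: 2.77
tool_pos: [0.571, -0.0696, 0.2638]
orientation: [-0.0, 0.69, 0.723, -0.0]
force: [0.5, 0.9, 0.1]
opening: 0.0929
finger_force: 0.0
```

Run:
```python
from h import *
for n,box,zp in(('scene',(215,200,35,40),.151),('top',(258,155,32,30),.151)):
    s=dict(np.load('/tmp/%s.npz'%n));K=s['intrinsics'];hsv=cv2.cvtColor(s['pixels'],cv2.COLOR_RGB2HSV)
    x,y,w,h=box;sub=hsv[y:y+h,x:x+w].astype(int)
    m=(abs(sub[...,0]-105)<20)&(sub[...,2]>(150 if n=='scene' else 120))
    z=s['z_map'][y:y+h,x:x+w]
    P=pts(s)[y:y+h,x:x+w];print(n,m.sum(),np.percentile(P[m][:,2],[10,50,90]))
    m&=P[...,2]>.143
    v,u=np.nonzero(m);d=np.c_[(u+x-K[0,2])/K[0,0],(v+y-K[1,2])/K[1,1],np.ones(len(u))]@s['R'];c=-s['R'].T@s['t']
    X=c+d*((zp-c[2])/d[:,2])[:,None]
    r=cv2.minAreaRect(X[:,:2].astype(np.float32));pc=np.linalg.svd(X[:,:2]-X[:,:2].mean(0))[2][0]
    print(r,X.mean(0),'yaw',np.degrees(np.arctan2(-pc[0],pc[1]))%180)
```

```text
scene 334 [0.00176301 0.12199665 0.15111844]
((0.5759456157684326, -0.07026742398738861), (0.015992671251296997, 0.04741372540593147), 4.8534064292907715) [ 0.57607106 -0.07080789  0.151     ] yaw 3.746344070190588
top 164 [0.11533062 0.12315984 0.15129727]
((0.5772014260292053, -0.06766002625226974), (0.016332902014255524, 0.048569582402706146), 0.8269535899162292) [ 0.57396472 -0.0699429   0.151     ] yaw 3.4553046422972784
```

Emit:
play_rows:
  steps:
    - {"jaw": 1,"dx": 0.15,"dz": -1,"yaw": 0.25}
    - {"jaw": 0.5,"dz": -1}
    - {"jaw": 0.2,"dz": -1}
    - {"jaw": 0,"dz": -1}
    - {"jaw": -0.2,"dz": -1}
    - {"jaw": -0.3,"dz": -0.5}
    - {"jaw": -0.3,"dz": -0.2}
    - {"jaw": -0.3}

```text
invalid input
```

Emit:
play_rows:
  steps:
    - {"jaw": -0.4}
    - {"jaw": -0.5}
    - {"jaw": -0.6}
    - {"jaw": -0.65}
    - {"jaw": -0.7}
    - {"jaw": -0.75}
    - {"jaw": -0.8}
    - {"jaw": -0.85}
  force: 8

```text
invalid input
```

Emit:
play_rows:
  steps:
    - {"jaw": 1,"dx": 0.15,"dy": 0,"dz": -1,"yaw": 0.25}
    - {"jaw": 0.5,"dx": 0,"dy": 0,"dz": -1,"yaw": 0}
    - {"jaw": 0.2,"dx": 0,"dy": 0,"dz": -1,"yaw": 0}
    - {"jaw": 0,"dx": 0,"dy": 0,"dz": -1,"yaw": 0}
    - {"jaw": -0.2,"dx": 0,"dy": 0,"dz": -1,"yaw": 0}
    - {"jaw": -0.3,"dx": 0,"dy": 0,"dz": -0.5,"yaw": 0}
    - {"jaw": -0.3,"dx": 0,"dy": 0,"dz": -0.2,"yaw": 0}
    - {"jaw": -0.3,"dx": 0,"dy": 0,"dz": 0,"yaw": 0}

```text
time_s: 3.43
tool_pos: [0.5734, -0.0685, 0.1496]
orientation: [-0.001, 0.683, 0.73, -0.0]
force: [0.6, 0.8, 0.6]
opening: 0.0507
finger_force: 0.0
```

Emit:
play_rows:
  steps:
    - {"jaw": -0.4,"dx": 0,"dy": 0,"dz": 0,"yaw": 0}
    - {"jaw": -0.5,"dx": 0,"dy": 0,"dz": 0,"yaw": 0}
    - {"jaw": -0.55,"dx": 0,"dy": 0,"dz": 0,"yaw": 0}
    - {"jaw": -0.6,"dx": 0,"dy": 0,"dz": 0,"yaw": 0}
    - {"jaw": -0.65,"dx": 0,"dy": 0,"dz": 0,"yaw": 0}
    - {"jaw": -0.7,"dx": 0,"dy": 0,"dz": 0,"yaw": 0}
    - {"jaw": -0.75,"dx": 0,"dy": 0,"dz": 0,"yaw": 0}
    - {"jaw": -0.8,"dx": 0,"dy": 0,"dz": 0,"yaw": 0}
  force: 8

```text
time_s: 4.1
tool_pos: [0.5736, -0.0685, 0.1502]
orientation: [0.0, 0.683, 0.73, 0.0]
force: [-0.4, 0.3, -0.8]
opening: 0.0104
finger_force: 0.0
```

Run:
```python
from h import *
s=snap('scene');t=snap('top')
a=s['pixels'][150:280,180:320,::-1];b=t['pixels'][130:230,200:340,::-1]
cv2.imwrite('pics/c2.png',np.hstack([cv2.resize(a,(400,371),interpolation=2),cv2.resize(b,(400,371),interpolation=2)]))
o=bot.observe();print(o['opening'],o['finger_force'],o['force'],o['joint_positions'])
```

```text
0.009566462986124959 0.0 [ 0.31219034  0.28265214 -0.04184938] [-1.99539522e-01  4.59964293e-01  1.63168488e+00 -1.56136452e-05
  1.04995413e+00 -2.65593412e-01]
```

View pics/c2.png

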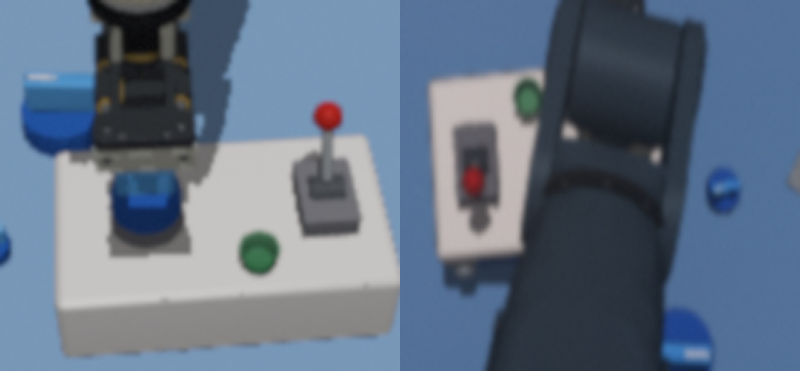

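Run:
```python
from h import *
s=dict(np.load('/tmp/scene.npz'))
cv2.imwrite('pics/c3.png',cv2.resize(s['pixels'][150:250,200:270,::-1],(420,600),interpolation=2))
P=pts(s)
for r in range(200,234,3): print(r,[ '%.3f/%.3f'%(P[r,c,0],P[r,c,2]) for c in (222,227,231,235,240,245)])
```

```text
200 ['0.667/0.285', '0.667/0.286', '0.668/0.287', '0.666/0.285', '0.665/0.284', '0.665/0.284']
203 ['0.665/0.274', '0.666/0.275', '0.665/0.274', '0.665/0.275', '0.664/0.274', '0.663/0.273']
206 ['0.660/0.259', '0.661/0.261', '0.660/0.260', '0.659/0.258', '0.658/0.257', '0.658/0.258']
209 ['0.660/0.250', '0.659/0.249', '0.658/0.248', '0.575/0.150', '0.575/0.150', '0.519/0.084']
212 ['0.581/0.146', '0.581/0.147', '0.579/0.144', '0.578/0.143', '0.576/0.141', '1.185/0.871']
215 ['0.583/0.137', '0.581/0.135', '0.579/0.133', '0.580/0.135', '0.579/0.133', '0.539/0.085']
218 ['0.580/0.123', '0.581/0.124', '0.579/0.121', '0.579/0.121', '0.580/0.124', '0.549/0.085']
221 ['0.587/0.119', '0.591/0.125', '0.590/0.124', '1.185/0.871', '0.591/0.125', '0.560/0.086']
224 ['0.596/0.119', '0.598/0.122', '0.599/0.123', '0.597/0.121', '0.592/0.115', '0.568/0.084']
227 ['0.595/0.107', '0.603/0.118', '0.602/0.116', '0.601/0.115', '0.593/0.104', '0.578/0.086']
230 ['0.590/0.089', '0.601/0.104', '0.603/0.106', '0.602/0.105', '0.590/0.089', '0.587/0.086']
233 ['0.599/0.089', '0.599/0.089', '0.599/0.088', '0.600/0.090', '0.596/0.085', '0.596/0.085']
```

View pics/c3.png

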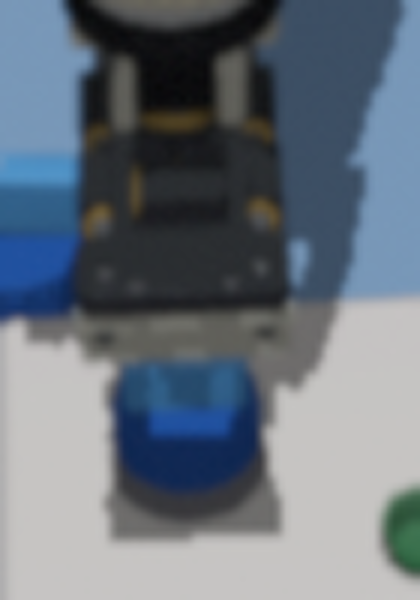

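The fingers closed to the commanded 9.6 mm without touching the wing, and none shows in front of it. I back up and measure where the fingertips really are.

Emit:
play_rows:
  steps:
    - {"jaw": -0.5,"dx": 0,"dy": 0,"dz": 0,"yaw": 0}
    - {"jaw": 0,"dx": 0,"dy": 0,"dz": 0,"yaw": 0}
    - {"jaw": 0.3,"dx": 0,"dy": 0,"dz": 1,"yaw": 0}
    - {"jaw": 0.3,"dx": 0,"dy": 0,"dz": 1,"yaw": 0}
    - {"jaw": 0.3,"dx": 0,"dy": 0,"dz": 1,"yaw": 0}
    - {"jaw": 0.3,"dx": 0,"dy": 0,"dz": 1,"yaw": 0}
    - {"jaw": 0.3,"dx": 0,"dy": 0,"dz": 0,"yaw": 0}
    - {"jaw": 0.3,"dx": 0,"dy": 0,"dz": 0,"yaw": 0}

```text
time_s: 4.87
tool_pos: [0.5739, -0.0686, 0.2307]
orientation: [0.001, 0.683, 0.73, 0.0]
force: [-0.2, 0.2, -0.9]
opening: 0.0574
finger_force: 0.0
```

Run:
```python
from h import *
s=snap('scene');P=pts(s)
cv2.imwrite('pics/c4.png',cv2.resize(s['pixels'][100:260,170:310,::-1],(525,600),interpolation=2))
o=bot.observe();print(o['tool_pos'],o['orientation'],o['opening'])
for r in range(160,236,4): print(r,['%.3f/%.3f/%.3f'%tuple(P[r,c]) for c in (222,227,231,235,240)])
```

```text
[ 0.57335021 -0.06848752  0.22950606] [-2.00015147e-04  6.83374039e-01  7.30068400e-01 -1.18361346e-04] 0.05913878254992317
160 ['0.646/-0.076/0.372', '0.646/-0.067/0.372', '0.647/-0.060/0.373', '0.645/-0.053/0.371', '0.646/-0.043/0.372']
164 ['0.656/-0.076/0.372', '0.656/-0.067/0.371', '0.657/-0.059/0.373', '0.657/-0.052/0.372', '0.658/-0.043/0.373']
168 ['0.667/-0.075/0.372', '0.667/-0.066/0.372', '0.666/-0.059/0.372', '0.665/-0.052/0.370', '0.666/-0.043/0.372']
172 ['0.668/-0.076/0.363', '0.668/-0.067/0.363', '0.669/-0.059/0.364', '0.665/-0.052/0.360', '0.663/-0.043/0.358']
176 ['0.661/-0.077/0.346', '0.659/-0.068/0.344', '0.660/-0.060/0.345', '0.658/-0.053/0.343', '0.658/-0.043/0.343']
180 ['0.661/-0.077/0.335', '0.660/-0.068/0.334', '0.659/-0.060/0.333', '0.660/-0.053/0.334', '0.657/-0.044/0.331']
184 ['0.352/-0.107/0.002', '0.619/-0.071/0.281', '0.618/-0.063/0.279', '0.351/-0.068/0.002', '0.349/-0.053/-0.000']
188 ['0.366/-0.106/-0.000', '0.619/-0.072/0.268', '0.618/-0.064/0.268', '0.365/-0.068/-0.001', '0.368/-0.053/0.003']
192 ['0.383/-0.105/0.000', '0.618/-0.072/0.256', '0.3
[... 517 characters left out ...]
47/0.151']
212 ['0.581/-0.089/0.145', '0.579/-0.077/0.144', '0.579/-0.068/0.144', '0.581/-0.059/0.146', '0.578/-0.047/0.143']
216 ['0.583/-0.089/0.134', '0.580/-0.078/0.131', '0.580/-0.068/0.130', '0.579/-0.059/0.129', '0.578/-0.047/0.128']
220 ['0.586/-0.090/0.122', '0.587/-0.078/0.123', '0.586/-0.068/0.123', '0.586/-0.059/0.123', '0.586/-0.047/0.123']
224 ['0.596/-0.089/0.119', '0.599/-0.077/0.124', '0.599/-0.068/0.123', '0.598/-0.058/0.122', '0.592/-0.047/0.115']
228 ['0.596/-0.090/0.104', '0.603/-0.077/0.114', '0.602/-0.068/0.113', '0.598/-0.059/0.108', '0.585/-0.047/0.091']
232 ['0.596/-0.091/0.089', '0.596/-0.078/0.089', '0.595/-0.069/0.087', '0.597/-0.059/0.091', '0.595/-0.047/0.087']
```

View pics/c4.png

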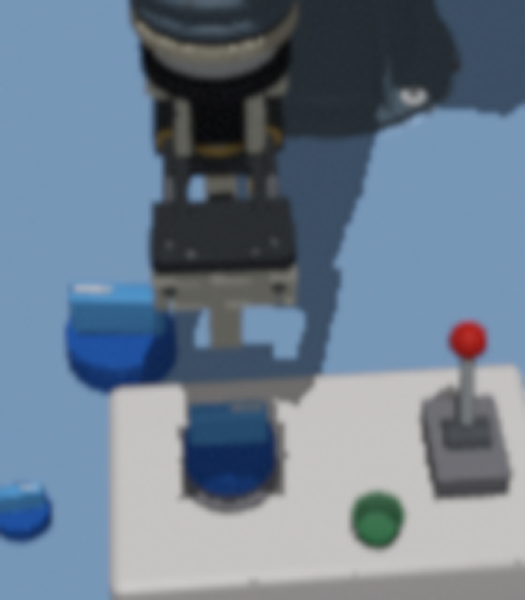

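The finger shows at crop (227,325), and its tip is at z≈0.25 while the reported TCP is 0.2295. So the real tips are about 20 mm above the reported TCP, not 22 mm below it. I measure that offset.

Run:
```python
from h import *
s=dict(np.load('/tmp/scene.npz'));P=pts(s)
m=(P[...,0]>.605)&(P[...,0]<.635)&(P[...,2]>.2)&(P[...,2]<.325)&(abs(P[...,1]+.07)<.06)
for r in range(178,200):
    c=np.nonzero(m[r])[0]
    if len(c): print(r,c.min(),c.max(),P[r,c].mean(0).round(4))
K=s['intrinsics'];c=-s['R'].T@s['t']
for x in(.6,.61,.619):
    d=s['R'].T@np.array([(228-K[0,2])/K[0,0],(194-K[1,2])/K[1,1],1]);print(x,c+d*(x-c[0])/d[0])
b=(P[...,0]>.64)&(P[...,0]<.68)&(P[...,2]>.32)&(P[...,2]<.4)&(abs(P[...,1]+.07)<.08)
q=P[b];print('body y',q[:,1].min(),q[:,1].max(),'zmin',q[:,2].min(),'x',q[:,0].max())
```

```text
182 225 233 [ 0.6192 -0.0671  0.2867]
183 225 233 [ 0.6184 -0.0672  0.283 ]
184 225 233 [ 0.6183 -0.0673  0.28  ]
185 226 234 [ 0.618  -0.0654  0.2767]
186 226 234 [ 0.6175 -0.0655  0.2732]
187 226 234 [ 0.6179 -0.0655  0.2706]
188 226 234 [ 0.6171 -0.0657  0.2667]
189 226 234 [ 0.6167 -0.0658  0.2633]
190 226 234 [ 0.6175 -0.0658  0.2611]
191 226 234 [ 0.6169 -0.0659  0.2575]
192 226 228 [ 0.618  -0.0722  0.2554]
0.6 [ 0.6        -0.07163508  0.22960447]
0.61 [ 0.61       -0.07088562  0.24056518]
0.619 [ 0.619      -0.07021111  0.25042983]
body y -0.09872939650851369 -0.028563197673957517 zmin 0.32856827543832756 x 0.6709151976245774
```

The tip sits somewhere between 8 and 26 mm above the reported TCP, depending on how the finger's end is shaped. I go down to a reported TCP of 0.118 and look again with the fingers open.

Emit:
play_rows:
  steps:
    - {"jaw": 0.3,"dx": 0,"dy": 0,"dz": -1,"yaw": 0}
    - {"jaw": 0.3,"dx": 0,"dy": 0,"dz": -1,"yaw": 0}
    - {"jaw": 0.3,"dx": 0,"dy": 0,"dz": -1,"yaw": 0}
    - {"jaw": 0.3,"dx": 0,"dy": 0,"dz": -1,"yaw": 0}
    - {"jaw": 0.3,"dx": 0,"dy": 0,"dz": -0.8,"yaw": 0}
    - {"jaw": 0.3,"dx": 0,"dy": 0,"dz": -0.5,"yaw": 0}
    - {"jaw": 0.3,"dx": 0,"dy": 0,"dz": -0.3,"yaw": 0}
    - {"jaw": 0.3,"dx": 0,"dy": 0,"dz": 0,"yaw": 0}

```text
time_s: 5.58
tool_pos: [0.5728, -0.0684, 0.1166]
orientation: [-0.001, 0.683, 0.73, -0.001]
force: [-0.3, -0.5, -0.5]
opening: 0.0602
finger_force: 0.0
```

```bash
cat > fing.py <<'E'
from h import *
s=snap('scene');P=pts(s);o=bot.observe();z0=o['tool_pos'][2];print(o['tool_pos'],o['opening'],o['force'],o['torque'])
xf=.5735+o['opening']/2
m=(P[...,0]>xf+.006)&(P[...,0]<xf+.028)&(P[...,2]>z0)&(P[...,2]<z0+.085)&(abs(P[...,1]+.07)<.06)&(s['pixels'].max(2).astype(int)-s['pixels'].min(2)<45)
for r in range(384):
    c=np.nonzero(m[r])[0]
    if len(c)>2: print(r,c.min(),c.max(),P[r,c].mean(0).round(4),P[r,c[0],1].round(4),P[r,c[-1],1].round(4))
E
python3 fing.py
python3 - <<'E'
from h import *
s=dict(np.load('/tmp/scene.npz'))
cv2.imwrite('pics/c5.png',cv2.resize(s['pixels'][170:250,190:280,::-1],(675,600),interpolation=2))
E
```

```text
[ 0.57339371 -0.06851952  0.11773673] 0.06034628539899558 [ 0.32550129 -0.41195631  0.07714194] [-0.10437869  0.03757633 -0.01203042]
220 227 235 [ 0.6185 -0.0661  0.1632] -0.0752 -0.0573
221 227 235 [ 0.618  -0.0663  0.159 ] -0.0754 -0.0573
222 228 235 [ 0.6175 -0.0653  0.1547] -0.0732 -0.0573
223 228 235 [ 0.6179 -0.0653  0.1516] -0.0733 -0.0574
224 228 235 [ 0.6177 -0.0654  0.1477] -0.0734 -0.0575
225 228 235 [ 0.6168 -0.0656  0.1429] -0.0735 -0.0576
```

View pics/c5.png

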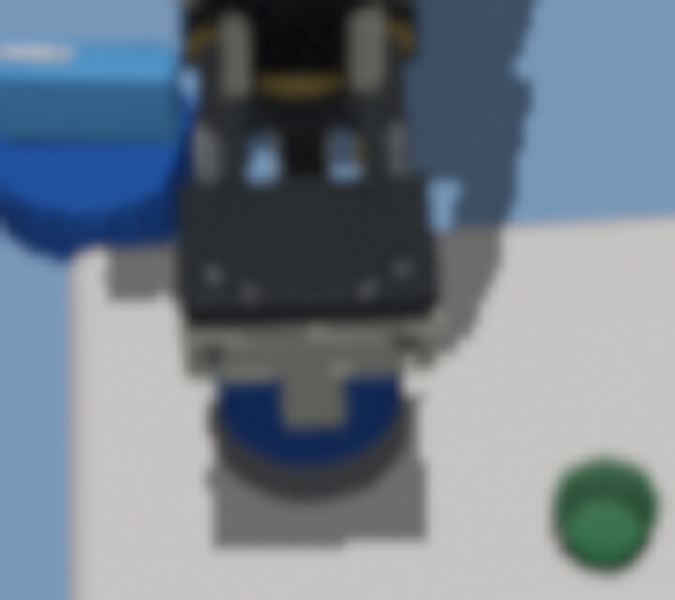

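The finger's outer edge ends at crop (314,430), z≈0.140, with the reported TCP at 0.118. The tips are therefore about 22 mm above the reported TCP, centred near y=-0.0655, about 3-4 mm to +y of the cap. I go down to 0.105, shift over and close gently.

Emit:
play_rows:
  steps:
    - {"jaw": 0.3,"dx": 0.1,"dy": -0.17,"dz": 0,"yaw": 0}
    - {"jaw": 0.3,"dx": 0,"dy": 0,"dz": -0.3,"yaw": 0}
    - {"jaw": 0.3,"dx": 0,"dy": 0,"dz": -0.2,"yaw": 0}
    - {"jaw": 0.3,"dx": 0,"dy": 0,"dz": -0.12,"yaw": 0}
    - {"jaw": 0.1,"dx": 0,"dy": 0,"dz": 0,"yaw": 0}
    - {"jaw": 0,"dx": 0,"dy": 0,"dz": 0,"yaw": 0}
    - {"jaw": -0.1,"dx": 0,"dy": 0,"dz": 0,"yaw": 0}
    - {"jaw": -0.2,"dx": 0,"dy": 0,"dz": 0,"yaw": 0}
  force: 5

```text
time_s: 6.3
tool_pos: [0.5739, -0.0721, 0.1056]
orientation: [-0.001, 0.683, 0.73, -0.001]
force: [-9.5, -1.9, 8.2]
opening: 0.0575
finger_force: 4.8
```

Emit:
play_rows:
  steps:
    - {"jaw": -0.3,"dx": 0,"dy": 0,"dz": 0,"yaw": 0}
    - {"jaw": -0.4,"dx": 0,"dy": 0,"dz": 0,"yaw": 0}
    - {"jaw": -0.45,"dx": 0,"dy": 0,"dz": 0,"yaw": 0}
    - {"jaw": -0.5,"dx": 0,"dy": 0,"dz": 0,"yaw": 0}
    - {"jaw": -0.54,"dx": 0,"dy": 0,"dz": 0,"yaw": 0}
    - {"jaw": -0.58,"dx": 0,"dy": 0,"dz": 0,"yaw": 0}
    - {"jaw": -0.61,"dx": 0,"dy": 0,"dz": 0,"yaw": 0}
    - {"jaw": -0.64,"dx": 0,"dy": 0,"dz": 0,"yaw": 0}
  force: 5

```text
time_s: 6.97
tool_pos: [0.5739, -0.0721, 0.1056]
orientation: [-0.001, 0.683, 0.73, -0.001]
force: [-8.1, -1.9, 7.9]
opening: 0.0574
finger_force: 4.8
```

```bash
python3 fing.py
```

```text
[ 0.57390157 -0.0720474   0.10563423] 0.05739544254612548 [-9.51489437 -0.73063587  6.40380289] [-0.34830312  2.02978298  0.03861075]
223 231 233 [ 0.6194 -0.0641  0.1535] -0.0663 -0.0618
224 226 233 [ 0.6185 -0.0699  0.1487] -0.0778 -0.062
225 226 233 [ 0.6177 -0.0701  0.144 ] -0.0781 -0.0622
226 226 233 [ 0.618  -0.0702  0.1405] -0.0781 -0.0623
227 226 233 [ 0.6171 -0.0703  0.1357] -0.0782 -0.0624
228 226 233 [ 0.617  -0.0705  0.1318] -0.0786 -0.0623
```

The fingers touched the disc rim (opening 57 mm), so the inner tips reach lower than the outer edge. I open, go back up to 0.1175, where there was no contact, and close there.

Emit:
play_rows:
  steps:
    - {"jaw": 0.4,"dx": 0,"dy": 0,"dz": 0,"yaw": 0}
    - {"jaw": 0.5,"dx": 0,"dy": 0,"dz": 0.2,"yaw": 0}
    - {"jaw": 0.4,"dx": 0,"dy": 0,"dz": 0.4,"yaw": 0}
    - {"jaw": 0.2,"dx": 0,"dy": 0,"dz": 0,"yaw": 0}
    - {"jaw": 0.1,"dx": 0,"dy": 0,"dz": 0,"yaw": 0}
    - {"jaw": 0,"dx": 0,"dy": 0,"dz": 0,"yaw": 0}
    - {"jaw": -0.1,"dx": 0,"dy": 0,"dz": 0,"yaw": 0}
    - {"jaw": -0.2,"dx": 0,"dy": 0,"dz": 0,"yaw": 0}
  force: 5

```text
time_s: 7.68
tool_pos: [0.5755, -0.0719, 0.1176]
orientation: [-0.0, 0.683, 0.73, -0.0]
force: [-0.1, -0.6, -0.5]
opening: 0.0398
finger_force: 0.0
```

Emit:
play_rows:
  steps:
    - {"jaw": -0.3,"dx": 0,"dy": 0,"dz": 0,"yaw": 0}
    - {"jaw": -0.4,"dx": 0,"dy": 0,"dz": 0,"yaw": 0}
    - {"jaw": -0.45,"dx": 0,"dy": 0,"dz": 0,"yaw": 0}
    - {"jaw": -0.5,"dx": 0,"dy": 0,"dz": 0,"yaw": 0}
    - {"jaw": -0.55,"dx": 0,"dy": 0,"dz": 0,"yaw": 0}
    - {"jaw": -0.6,"dx": 0,"dy": 0,"dz": 0,"yaw": 0}
    - {"jaw": -0.7,"dx": 0,"dy": 0,"dz": 0,"yaw": 0}
    - {"jaw": -0.8,"dx": 0,"dy": 0,"dz": 0,"yaw": 0}
  force: 5

```text
time_s: 8.35
tool_pos: [0.5753, -0.072, 0.1178]
orientation: [-0.0, 0.683, 0.73, -0.0]
force: [-2.2, -0.3, 3.2]
opening: 0.0141
finger_force: 5.0
```

```bash
cat > cap.py <<'E'
from h import *
s=snap('scene');P=pts(s);o=bot.observe();print(o['tool_pos'].round(4),o['opening'],o['finger_force'],o['force'].round(1),o['torque'].round(2),o['joint_positions'][5].round(2))
hsv=cv2.cvtColor(s['pixels'],cv2.COLOR_RGB2HSV).astype(int)
m=(abs(hsv[...,0]-110)<18)&(hsv[...,1]>120)&(abs(P[...,0]-.575)<.05)&(abs(P[...,1]+.07)<.045)&(P[...,2]>.095)
d=P[m&(P[...,2]<.127)&(P[...,0]<.6)];q=P[m];print('disc z',np.percentile(d[:,2],[50,75,90]).round(4) if len(d) else 0,'cap x/y ext',q.min(0).round(4),q.max(0).round(4))
E
python3 cap.py
```

```text
[ 0.5753 -0.072   0.1178] 0.01371276323144087 4.998496323823929 [-3.1  0.1  1.8] [-0.12  0.53  0.04] -0.27
disc z [0.1211 0.1231 0.1238] cap x/y ext [ 0.5556 -0.1087  0.0988] [ 0.6124 -0.0422  0.2416]
```

The wing is gripped (14 mm). The arm yields about 6 N/mm. I start turning backwards with a light press, checking the forces after each call.

Emit:
play_rows:
  steps:
    - {"jaw": -0.8,"dx": -0.02,"dy": 0,"dz": -0.02,"yaw": 0}
    - {"jaw": -0.8,"dx": 0,"dy": 0,"dz": 0,"yaw": 0.3}
    - {"jaw": -0.8,"dx": 0,"dy": 0,"dz": 0,"yaw": 0.5}
    - {"jaw": -0.8,"dx": 0,"dy": 0,"dz": 0,"yaw": 0.5}
    - {"jaw": -0.8,"dx": 0,"dy": 0,"dz": 0,"yaw": 0.5}
    - {"jaw": -0.8,"dx": 0,"dy": 0,"dz": 0,"yaw": 0.5}
    - {"jaw": -0.8,"dx": 0,"dy": 0,"dz": 0,"yaw": 0.5}
    - {"jaw": -0.8,"dx": 0,"dy": 0,"dz": 0,"yaw": 0}
  force: 12

```text
time_s: 9.07
tool_pos: [0.5755, -0.0718, 0.1177]
orientation: [0.0, 0.608, 0.794, 0.0]
force: [-0.8, 1.4, 4.0]
opening: 0.0141
finger_force: 12.0
```

```bash
python3 cap.py
```

```text
[ 0.5756 -0.0718  0.1177] 0.014096633803229647 11.9955213367939 [-0.5  1.9  4.7] [0.33 0.15 0.03] -0.47
disc z [0.1211 0.1231 0.1245] cap x/y ext [ 0.5558 -0.1135  0.0991] [ 0.607  -0.0422  0.2405]
```

Emit:
play_rows:
  steps:
    - {"jaw": -0.8,"dx": 0,"dy": 0.015,"dz": 0,"yaw": 0.5}
    - {"jaw": -0.8,"dx": 0,"dy": 0,"dz": 0,"yaw": 0.5}
    - {"jaw": -0.8,"dx": 0,"dy": 0,"dz": 0,"yaw": 0.5}
    - {"jaw": -0.8,"dx": 0,"dy": 0,"dz": 0,"yaw": 0.5}
    - {"jaw": -0.8,"dx": 0,"dy": 0,"dz": 0,"yaw": 0.3}
    - {"jaw": -0.8,"dx": 0,"dy": 0,"dz": 0,"yaw": 0.3}
    - {"jaw": -0.8,"dx": 0,"dy": 0,"dz": 0,"yaw": 0}
    - {"jaw": -0.8,"dx": 0,"dy": 0,"dz": 0,"yaw": 0}

```text
time_s: 9.78
tool_pos: [0.5756, -0.0716, 0.1177]
orientation: [0.0, 0.535, 0.845, 0.0]
force: [-0.1, 2.1, 5.8]
opening: 0.0142
finger_force: 12.0
```

```bash
python3 cap.py
```

```text
[ 0.5756 -0.0716  0.1177] 0.013863012724310356 11.997547298669815 [0.2 1.3 5.8] [ 0.18  0.01 -0.  ] -0.65
disc z [0.1214 0.1233 0.1242] cap x/y ext [ 0.5699 -0.115   0.096 ] [ 0.606  -0.0422  0.2339]
```

Emit:
play_rows:
  steps:
    - {"jaw": -0.8,"dx": 0,"dy": 0.01,"dz": 0,"yaw": 0.4}
    - {"jaw": -0.8,"dx": 0,"dy": 0,"dz": 0,"yaw": 0.4}
    - {"jaw": -0.8,"dx": 0,"dy": 0,"dz": 0,"yaw": 0.4}
    - {"jaw": -0.8,"dx": 0,"dy": 0,"dz": 0,"yaw": 0.4}
    - {"jaw": -0.8,"dx": 0,"dy": 0,"dz": 0,"yaw": 0.4}
    - {"jaw": -0.8,"dx": 0,"dy": 0,"dz": 0,"yaw": 0}
    - {"jaw": -0.8,"dx": 0,"dy": 0,"dz": 0,"yaw": 0}
    - {"jaw": -0.8,"dx": 0,"dy": 0,"dz": 0,"yaw": 0}

```text
time_s: 10.5
tool_pos: [0.5756, -0.0716, 0.1177]
orientation: [0.001, 0.475, 0.88, 0.0]
force: [0.6, 0.3, 5.3]
opening: 0.0139
finger_force: 12.0
```

Emit:
play_rows:
  steps:
    - {"jaw": -0.8,"dx": 0,"dy": 0,"dz": 0,"yaw": 0.4}
    - {"jaw": -0.8,"dx": 0,"dy": 0,"dz": 0,"yaw": 0.4}
    - {"jaw": -0.8,"dx": 0,"dy": 0,"dz": 0,"yaw": 0.4}
    - {"jaw": -0.8,"dx": 0,"dy": 0,"dz": 0,"yaw": 0.4}
    - {"jaw": -0.8,"dx": 0,"dy": 0,"dz": 0,"yaw": 0}
    - {"jaw": -0.8,"dx": 0,"dy": 0,"dz": 0,"yaw": 0}
    - {"jaw": -0.8,"dx": 0,"dy": 0,"dz": 0,"yaw": 0}
    - {"jaw": -0.8,"dx": 0,"dy": 0,"dz": 0,"yaw": 0}

```text
time_s: 11.17
tool_pos: [0.5757, -0.0716, 0.1177]
orientation: [0.001, 0.425, 0.905, 0.0]
force: [-0.1, -0.2, 4.4]
opening: 0.014
finger_force: 12.0
```

```bash
python3 cap.py
```

```text
[ 0.5756 -0.0716  0.1177] 0.01388825526018717 11.99557051062584 [0.2 1.1 5.1] [ 0.07 -0.02  0.02] -0.9
disc z [0.1221 0.1233 0.1241] cap x/y ext [ 0.5634 -0.1146  0.1008] [ 0.6053 -0.0422  0.2506]
```

Emit:
play_rows:
  steps:
    - {"jaw": -0.8,"dx": 0,"dy": 0,"dz": 0,"yaw": 0.4}
    - {"jaw": -0.8,"dx": 0,"dy": 0,"dz": 0,"yaw": 0.4}
    - {"jaw": -0.8,"dx": 0,"dy": 0,"dz": 0,"yaw": 0.4}
    - {"jaw": -0.8,"dx": 0,"dy": 0,"dz": 0,"yaw": 0.4}
    - {"jaw": -0.8,"dx": 0,"dy": 0,"dz": 0,"yaw": 0}
    - {"jaw": -0.8,"dx": 0,"dy": 0,"dz": 0,"yaw": 0}
    - {"jaw": -0.8,"dx": 0,"dy": 0,"dz": 0,"yaw": 0}
    - {"jaw": -0.8,"dx": 0,"dy": 0,"dz": 0,"yaw": 0}

```text
time_s: 11.88
tool_pos: [0.5757, -0.0716, 0.1177]
orientation: [0.001, 0.374, 0.928, 0.0]
force: [0.3, 1.6, 5.2]
opening: 0.0135
finger_force: 12.0
```

```bash
python3 cap.py
```

```text
[ 0.5756 -0.0716  0.1177] 0.013934218104665616 11.995687633752823 [0.2 0.3 4.9] [ 0.07 -0.04  0.02] -1.01
disc z [0.122  0.1232 0.1242] cap x/y ext [ 0.5587 -0.1145  0.1003] [ 0.6054 -0.0422  0.2521]
```

Emit:
play_rows:
  steps:
    - {"jaw": -0.8,"dx": 0,"dy": 0,"dz": 0,"yaw": 0.4}
    - {"jaw": -0.8,"dx": 0,"dy": 0,"dz": 0,"yaw": 0.4}
    - {"jaw": -0.8,"dx": 0,"dy": 0,"dz": 0,"yaw": 0.4}
    - {"jaw": -0.8,"dx": 0,"dy": 0,"dz": 0,"yaw": 0.4}
    - {"jaw": -0.8,"dx": 0,"dy": 0,"dz": 0,"yaw": 0}
    - {"jaw": -0.8,"dx": 0,"dy": 0,"dz": 0,"yaw": 0}
    - {"jaw": -0.8,"dx": 0,"dy": 0,"dz": 0,"yaw": 0}
    - {"jaw": -0.8,"dx": 0,"dy": 0,"dz": 0,"yaw": 0}

```text
time_s: 12.6
tool_pos: [0.5757, -0.0716, 0.1177]
orientation: [0.001, 0.321, 0.947, 0.0]
force: [0.4, 0.5, 5.3]
opening: 0.014
finger_force: 12.0
```

```bash
python3 cap.py
```

```text
[ 0.5756 -0.0716  0.1177] 0.014189408597819659 11.9956773519516 [-0.9 -0.5  4.3] [ 0.03 -0.05  0.01] -1.12
disc z [0.1222 0.1234 0.1243] cap x/y ext [ 0.5612 -0.1141  0.0994] [ 0.6051 -0.0423  0.2507]
```

Emit:
play_rows:
  steps:
    - {"jaw": -0.8,"dx": 0,"dy": 0,"dz": 0,"yaw": 0.4}
    - {"jaw": -0.8,"dx": 0,"dy": 0,"dz": 0,"yaw": 0.4}
    - {"jaw": -0.8,"dx": 0,"dy": 0,"dz": 0,"yaw": 0.4}
    - {"jaw": -0.8,"dx": 0,"dy": 0,"dz": 0,"yaw": 0.4}
    - {"jaw": -0.8,"dx": 0,"dy": 0,"dz": 0,"yaw": 0}
    - {"jaw": -0.8,"dx": 0,"dy": 0,"dz": 0,"yaw": 0}
    - {"jaw": -0.8,"dx": 0,"dy": 0,"dz": 0,"yaw": 0}
    - {"jaw": -0.8,"dx": 0,"dy": 0,"dz": 0,"yaw": 0}

```text
time_s: 13.32
tool_pos: [0.5756, -0.0716, 0.1177]
orientation: [0.001, 0.268, 0.963, -0.0]
force: [0.1, 1.0, 4.5]
opening: 0.0139
finger_force: 12.0
```

Emit:
play_rows:
  steps:
    - {"jaw": -0.8,"dx": 0,"dy": 0,"dz": 0,"yaw": 0.4}
    - {"jaw": -0.8,"dx": 0,"dy": 0,"dz": 0,"yaw": 0.4}
    - {"jaw": -0.8,"dx": 0,"dy": 0,"dz": 0,"yaw": 0.4}
    - {"jaw": -0.8,"dx": 0,"dy": 0,"dz": 0,"yaw": 0.4}
    - {"jaw": -0.8,"dx": 0,"dy": 0,"dz": 0,"yaw": 0}
    - {"jaw": -0.8,"dx": 0,"dy": 0,"dz": 0,"yaw": 0}
    - {"jaw": -0.8,"dx": 0,"dy": 0,"dz": 0,"yaw": 0}
    - {"jaw": -0.8,"dx": 0,"dy": 0,"dz": 0,"yaw": 0}

```text
time_s: 13.98
tool_pos: [0.5757, -0.0716, 0.1177]
orientation: [0.001, 0.214, 0.977, 0.0]
force: [1.1, 0.7, 5.6]
opening: 0.0139
finger_force: 12.0
```

```bash
python3 cap.py
```

```text
[ 0.5757 -0.0716  0.1177] 0.013870949508830737 11.998202204704285 [1.7 0.9 5.1] [ 0.15 -0.2  -0.02] -1.34
disc z [0.1223 0.1236 0.1245] cap x/y ext [ 0.5633 -0.1134  0.1002] [ 0.6053 -0.0423  0.2239]
```

Emit:
play_rows:
  steps:
    - {"jaw": -0.8,"dx": 0,"dy": 0,"dz": 0,"yaw": 0.4}
    - {"jaw": -0.8,"dx": 0,"dy": 0,"dz": 0,"yaw": 0.4}
    - {"jaw": -0.8,"dx": 0,"dy": 0,"dz": 0,"yaw": 0.4}
    - {"jaw": -0.8,"dx": 0,"dy": 0,"dz": 0,"yaw": 0.4}
    - {"jaw": -0.8,"dx": 0,"dy": 0,"dz": 0,"yaw": 0}
    - {"jaw": -0.8,"dx": 0,"dy": 0,"dz": 0,"yaw": 0}
    - {"jaw": -0.8,"dx": 0,"dy": 0,"dz": 0,"yaw": 0}
    - {"jaw": -0.8,"dx": 0,"dy": 0,"dz": 0,"yaw": 0}

```text
time_s: 14.7
tool_pos: [0.5757, -0.0715, 0.1176]
orientation: [0.001, 0.159, 0.987, 0.0]
force: [3.5, 1.5, 4.9]
opening: 0.014
finger_force: 12.0
```

Emit:
play_rows:
  steps:
    - {"jaw": -0.8,"dx": 0.02,"dy": 0,"dz": 0,"yaw": 0.4}
    - {"jaw": -0.8,"dx": 0,"dy": 0,"dz": 0,"yaw": 0.4}
    - {"jaw": -0.8,"dx": 0,"dy": 0,"dz": 0,"yaw": 0.4}
    - {"jaw": -0.8,"dx": 0,"dy": 0,"dz": 0,"yaw": 0.3}
    - {"jaw": -0.8,"dx": 0,"dy": 0,"dz": 0,"yaw": 0}
    - {"jaw": -0.8,"dx": 0,"dy": 0,"dz": 0,"yaw": 0}
    - {"jaw": -0.8,"dx": 0,"dy": 0,"dz": 0,"yaw": 0}
    - {"jaw": -0.8,"dx": 0,"dy": 0,"dz": 0,"yaw": 0}

```text
time_s: 15.37
tool_pos: [0.5755, -0.0714, 0.1172]
orientation: [-0.0, 0.107, 0.994, 0.0]
force: [2.8, 1.9, 0.9]
opening: 0.014
finger_force: 12.0
```

```bash
python3 cap.py
```

```text
[ 0.5755 -0.0714  0.1172] 0.013484855231998015 12.00980231165886 [3.1 2.3 1.4] [ 0.44 -0.63 -0.06] -1.56
disc z [0.1217 0.1231 0.124 ] cap x/y ext [ 0.5636 -0.1149  0.0986] [ 0.6055 -0.0423  0.2476]
```

The downward reaction fell at about 74° of turn, so this is probably the gap. I relieve the sideways load and press down gently.

Emit:
play_rows:
  steps:
    - {"jaw": -0.8,"dx": 0.02,"dy": 0.015,"dz": 0,"yaw": 0}
    - {"jaw": -0.8,"dx": 0,"dy": 0,"dz": -0.02,"yaw": 0}
    - {"jaw": -0.8,"dx": 0,"dy": 0,"dz": -0.02,"yaw": 0}
    - {"jaw": -0.8,"dx": 0,"dy": 0,"dz": -0.02,"yaw": 0}
    - {"jaw": -0.8,"dx": 0,"dy": 0,"dz": 0,"yaw": 0}
    - {"jaw": -0.8,"dx": 0,"dy": 0,"dz": 0,"yaw": 0}
    - {"jaw": -0.8,"dx": 0,"dy": 0,"dz": 0,"yaw": 0}
    - {"jaw": -0.8,"dx": 0,"dy": 0,"dz": 0,"yaw": 0}

```text
time_s: 16.08
tool_pos: [0.576, -0.0713, 0.1165]
orientation: [-0.0, 0.106, 0.994, -0.0]
force: [1.0, -0.2, 7.0]
opening: 0.0138
finger_force: 12.0
```

```bash
python3 cap.py
```

```text
[ 0.576  -0.0714  0.1165] 0.013982210105757063 12.020379155874252 [-0.5 -0.2  6.7] [ 0.19 -0.09 -0.04] -1.56
disc z [0.121  0.1223 0.1238] cap x/y ext [ 0.5639 -0.1143  0.0997] [ 0.6054 -0.0423  0.2493]
```

Emit:
play_rows:
  steps:
    - {"jaw": -0.8,"dx": 0,"dy": 0,"dz": 0,"yaw": 0.25}
    - {"jaw": -0.8,"dx": 0,"dy": 0,"dz": 0,"yaw": 0.25}
    - {"jaw": -0.8,"dx": 0,"dy": 0,"dz": 0,"yaw": 0.25}
    - {"jaw": -0.8,"dx": 0,"dy": 0,"dz": 0,"yaw": 0.25}
    - {"jaw": -0.8,"dx": 0,"dy": 0,"dz": 0,"yaw": 0}
    - {"jaw": -0.8,"dx": 0,"dy": 0,"dz": 0,"yaw": 0}
    - {"jaw": -0.8,"dx": 0,"dy": 0,"dz": 0,"yaw": 0}
    - {"jaw": -0.8,"dx": 0,"dy": 0,"dz": 0,"yaw": 0}

```text
time_s: 16.8
tool_pos: [0.5756, -0.071, 0.1158]
orientation: [-0.001, 0.072, 0.997, 0.0]
force: [-0.8, 3.5, -1.0]
opening: 0.0142
finger_force: 12.0
```

```bash
python3 cap.py
```

```text
[ 0.5756 -0.071   0.1158] 0.013986621526681618 11.979699432849884 [-0.1  1.9 -2.2] [0.46 0.01 0.01] -1.63
disc z [0.1206 0.1219 0.1229] cap x/y ext [ 0.5629 -0.1107  0.0973] [ 0.6069 -0.0423  0.2388]
```

The reaction is gone at about 78° of turn, so the lugs are over the gap. I lower the cap.

Emit:
play_rows:
  steps:
    - {"jaw": -0.8,"dx": 0,"dy": 0.02,"dz": -0.04,"yaw": 0}
    - {"jaw": -0.8,"dx": 0,"dy": 0,"dz": -0.04,"yaw": 0}
    - {"jaw": -0.8,"dx": 0,"dy": 0,"dz": -0.03,"yaw": 0}
    - {"jaw": -0.8,"dx": 0,"dy": 0,"dz": -0.03,"yaw": 0}
    - {"jaw": -0.8,"dx": 0,"dy": 0,"dz": 0,"yaw": 0}
    - {"jaw": -0.8,"dx": 0,"dy": 0,"dz": 0,"yaw": 0}
    - {"jaw": -0.8,"dx": 0,"dy": 0,"dz": 0,"yaw": 0}
    - {"jaw": -0.8,"dx": 0,"dy": 0,"dz": 0,"yaw": 0}

```text
time_s: 17.52
tool_pos: [0.576, -0.0708, 0.1133]
orientation: [-0.0, 0.072, 0.997, -0.0]
force: [-1.3, -0.2, -0.5]
opening: 0.0141
finger_force: 12.0
```

```bash
python3 cap.py
```

```text
[ 0.576  -0.0708  0.1133] 0.013973704229386411 11.977509409189224 [-0.5 -0.  -0.5] [0.13 0.11 0.02] -1.63
disc z [0.1178 0.1193 0.1205] cap x/y ext [ 0.5634 -0.1144  0.095 ] [ 0.6067 -0.0423  0.2453]
```

Emit:
play_rows:
  steps:
    - {"jaw": -0.8,"dx": 0,"dy": 0,"dz": -0.04,"yaw": 0}
    - {"jaw": -0.8,"dx": 0,"dy": 0,"dz": -0.04,"yaw": 0}
    - {"jaw": -0.8,"dx": 0,"dy": 0,"dz": -0.04,"yaw": 0}
    - {"jaw": -0.8,"dx": 0,"dy": 0,"dz": -0.04,"yaw": 0}
    - {"jaw": -0.8,"dx": 0,"dy": 0,"dz": -0.04,"yaw": 0}
    - {"jaw": -0.8,"dx": 0,"dy": 0,"dz": 0,"yaw": 0}
    - {"jaw": -0.8,"dx": 0,"dy": 0,"dz": 0,"yaw": 0}
    - {"jaw": -0.8,"dx": 0,"dy": 0,"dz": 0,"yaw": 0}

```text
time_s: 18.23
tool_pos: [0.5761, -0.0707, 0.1094]
orientation: [0.0, 0.072, 0.997, 0.0]
force: [-0.1, 0.5, 3.1]
opening: 0.014
finger_force: 12.0
```

```bash
python3 cap.py
```

```text
[ 0.5761 -0.0708  0.1095] 0.013826922108783566 11.987379938364029 [-1.5  0.8  1.9] [ 0.1   0.19 -0.06] -1.63
disc z [0.1143 0.1156 0.1172] cap x/y ext [ 0.5647 -0.1113  0.095 ] [ 0.6089 -0.0423  0.2415]
```

It is down about 8 mm at home height, with the seal pushing about 3 N. Now clockwise, with a light press.

Emit:
play_rows:
  steps:
    - {"jaw": -0.8,"dx": 0,"dy": 0,"dz": -0.03,"yaw": 0}
    - {"jaw": -0.8,"dx": 0,"dy": 0,"dz": 0,"yaw": -0.4}
    - {"jaw": -0.8,"dx": 0,"dy": 0,"dz": 0,"yaw": -0.5}
    - {"jaw": -0.8,"dx": 0,"dy": 0,"dz": 0,"yaw": -0.5}
    - {"jaw": -0.8,"dx": 0,"dy": 0,"dz": 0,"yaw": -0.5}
    - {"jaw": -0.8,"dx": 0,"dy": 0,"dz": 0,"yaw": -0.5}
    - {"jaw": -0.8,"dx": 0,"dy": 0,"dz": 0,"yaw": -0.5}
    - {"jaw": -0.8,"dx": 0,"dy": 0,"dz": 0,"yaw": 0}

```text
time_s: 18.95
tool_pos: [0.5762, -0.0711, 0.1089]
orientation: [0.0, 0.173, 0.985, -0.0]
force: [-1.1, -1.9, 3.0]
opening: 0.0137
finger_force: 12.0
```

```bash
python3 cap.py
```

```text
[ 0.5761 -0.0711  0.1089] 0.013812744392711724 11.992215514183044 [-1.8 -2.4  3.3] [-0.4   0.23 -0.01] -1.43
disc z [0.1137 0.115  0.1174] cap x/y ext [ 0.5639 -0.1135  0.0954] [ 0.6053 -0.0423  0.2327]
```

Emit:
play_rows:
  steps:
    - {"jaw": -0.8,"dx": -0.01,"dy": -0.02,"dz": 0,"yaw": -0.5}
    - {"jaw": -0.8,"dx": 0,"dy": 0,"dz": 0,"yaw": -0.5}
    - {"jaw": -0.8,"dx": 0,"dy": 0,"dz": 0,"yaw": -0.5}
    - {"jaw": -0.8,"dx": 0,"dy": 0,"dz": 0,"yaw": -0.5}
    - {"jaw": -0.8,"dx": 0,"dy": 0,"dz": 0,"yaw": -0.5}
    - {"jaw": -0.8,"dx": 0,"dy": 0,"dz": 0,"yaw": -0.5}
    - {"jaw": -0.8,"dx": 0,"dy": 0,"dz": 0,"yaw": -0.5}
    - {"jaw": -0.8,"dx": 0,"dy": 0,"dz": 0,"yaw": 0}

```text
time_s: 19.67
tool_pos: [0.5757, -0.0713, 0.1087]
orientation: [-0.0, 0.291, 0.957, -0.0]
force: [-1.3, -2.3, 3.0]
opening: 0.0139
finger_force: 12.0
```

```bash
python3 cap.py
```

```text
[ 0.5758 -0.0713  0.1087] 0.013790211071311812 11.994220912456512 [-1.9 -1.6  3.4] [-0.41  0.35  0.09] -1.19
disc z [0.1136 0.1149 0.1169] cap x/y ext [ 0.5623 -0.1146  0.0951] [ 0.6065 -0.0423  0.2405]
```

Emit:
play_rows:
  steps:
    - {"jaw": -0.8,"dx": -0.015,"dy": -0.015,"dz": 0,"yaw": -0.5}
    - {"jaw": -0.8,"dx": 0,"dy": 0,"dz": 0,"yaw": -0.5}
    - {"jaw": -0.8,"dx": 0,"dy": 0,"dz": 0,"yaw": -0.5}
    - {"jaw": -0.8,"dx": 0,"dy": 0,"dz": 0,"yaw": -0.5}
    - {"jaw": -0.8,"dx": 0,"dy": 0,"dz": 0,"yaw": -0.5}
    - {"jaw": -0.8,"dx": 0,"dy": 0,"dz": 0,"yaw": -0.5}
    - {"jaw": -0.8,"dx": 0,"dy": 0,"dz": 0,"yaw": -0.5}
    - {"jaw": -0.8,"dx": 0,"dy": 0,"dz": 0,"yaw": 0}

```text
time_s: 20.38
tool_pos: [0.5754, -0.0714, 0.1087]
orientation: [-0.0, 0.405, 0.914, -0.0]
force: [-1.7, -1.9, 3.6]
opening: 0.014
finger_force: 12.0
```

Emit:
play_rows:
  steps:
    - {"jaw": -0.8,"dx": 0,"dy": 0,"dz": 0,"yaw": -0.5}
    - {"jaw": -0.8,"dx": 0,"dy": 0,"dz": 0,"yaw": -0.5}
    - {"jaw": -0.8,"dx": 0,"dy": 0,"dz": 0,"yaw": -0.5}
    - {"jaw": -0.8,"dx": 0,"dy": 0,"dz": 0,"yaw": -0.5}
    - {"jaw": -0.8,"dx": 0,"dy": 0,"dz": 0,"yaw": -0.5}
    - {"jaw": -0.8,"dx": 0,"dy": 0,"dz": 0,"yaw": -0.5}
    - {"jaw": -0.8,"dx": 0,"dy": 0,"dz": 0,"yaw": -0.5}
    - {"jaw": -0.8,"dx": 0,"dy": 0,"dz": 0,"yaw": 0}

```text
time_s: 21.05
tool_pos: [0.5752, -0.0713, 0.1086]
orientation: [-0.0, 0.513, 0.858, -0.0]
force: [-2.7, -0.3, 4.0]
opening: 0.014
finger_force: 12.0
```

```bash
python3 cap.py
```

```text
[ 0.5753 -0.0713  0.1086] 0.013926236558233695 11.997318416833878 [-3.2 -1.   3.6] [-0.15  0.65  0.09] -0.7
disc z [0.1133 0.1151 0.1187] cap x/y ext [ 0.5463 -0.1148  0.0953] [ 0.606  -0.0423  0.2429]
```

Emit:
play_rows:
  steps:
    - {"jaw": -0.8,"dx": -0.025,"dy": -0.005,"dz": 0,"yaw": -0.5}
    - {"jaw": -0.8,"dx": 0,"dy": 0,"dz": 0,"yaw": -0.5}
    - {"jaw": -0.8,"dx": 0,"dy": 0,"dz": 0,"yaw": -0.5}
    - {"jaw": -0.8,"dx": 0,"dy": 0,"dz": 0,"yaw": -0.5}
    - {"jaw": -0.8,"dx": 0,"dy": 0,"dz": 0,"yaw": -0.5}
    - {"jaw": -0.8,"dx": 0,"dy": 0,"dz": 0,"yaw": -0.5}
    - {"jaw": -0.8,"dx": 0,"dy": 0,"dz": 0,"yaw": -0.5}
    - {"jaw": -0.8,"dx": 0,"dy": 0,"dz": 0,"yaw": 0}

```text
time_s: 21.77
tool_pos: [0.575, -0.0714, 0.1087]
orientation: [-0.0, 0.614, 0.789, 0.0]
force: [-1.8, -0.2, 3.9]
opening: 0.0138
finger_force: 12.0
```

Emit:
play_rows:
  steps:
    - {"jaw": -0.8,"dx": -0.015,"dy": 0,"dz": 0,"yaw": -0.5}
    - {"jaw": -0.8,"dx": 0,"dy": 0,"dz": 0,"yaw": -0.5}
    - {"jaw": -0.8,"dx": 0,"dy": 0,"dz": 0,"yaw": -0.5}
    - {"jaw": -0.8,"dx": 0,"dy": 0,"dz": 0,"yaw": -0.5}
    - {"jaw": -0.8,"dx": 0,"dy": 0,"dz": 0,"yaw": -0.5}
    - {"jaw": -0.8,"dx": 0,"dy": 0,"dz": 0,"yaw": 0}
    - {"jaw": -0.8,"dx": 0,"dy": 0,"dz": 0,"yaw": 0}
    - {"jaw": -0.8,"dx": 0,"dy": 0,"dz": 0,"yaw": 0}

```text
time_s: 22.43
tool_pos: [0.5748, -0.0715, 0.1087]
orientation: [0.0, 0.68, 0.733, 0.0]
force: [-1.3, 0.2, 3.9]
opening: 0.0136
finger_force: 12.0
```

```bash
python3 cap.py
```

```text
[ 0.5748 -0.0715  0.1088] 0.01380957550815993 11.994953155517578 [-1.4  0.8  3.8] [-0.02  0.33  0.04] -0.28
disc z [0.1121 0.1145 0.1148] cap x/y ext [ 0.548  -0.1096  0.095 ] [ 0.6064 -0.0422  0.2335]
```

Emit:
play_rows:
  steps:
    - {"jaw": -0.8,"dx": 0,"dy": 0,"dz": 0,"yaw": -0.4}
    - {"jaw": -0.8,"dx": 0,"dy": 0,"dz": 0,"yaw": -0.4}
    - {"jaw": -0.8,"dx": 0,"dy": 0,"dz": 0,"yaw": -0.4}
    - {"jaw": -0.8,"dx": 0,"dy": 0,"dz": 0,"yaw": -0.4}
    - {"jaw": -0.8,"dx": 0,"dy": 0,"dz": 0,"yaw": -0.4}
    - {"jaw": -0.8,"dx": 0,"dy": 0,"dz": 0,"yaw": 0}
    - {"jaw": -0.8,"dx": 0,"dy": 0,"dz": 0,"yaw": 0}
    - {"jaw": -0.8,"dx": 0,"dy": 0,"dz": 0,"yaw": 0}

```text
time_s: 23.15
tool_pos: [0.5746, -0.0716, 0.1087]
orientation: [-0.0, 0.73, 0.684, -0.0]
force: [-2.2, -0.7, 3.6]
opening: 0.0138
finger_force: 12.0
```

```bash
python3 cap.py
```

```text
[ 0.5746 -0.0716  0.1087] 0.014005919366241067 11.996995657682419 [-2.8 -2.2  3.8] [-0.23  0.61  0.05] -0.14
disc z [0.1123 0.1138 0.1149] cap x/y ext [ 0.5513 -0.1101  0.0953] [ 0.608  -0.0423  0.2323]
```

Emit:
play_rows:
  steps:
    - {"jaw": -0.8,"dx": -0.02,"dy": -0.01,"dz": 0,"yaw": -0.25}
    - {"jaw": -0.8,"dx": 0,"dy": 0,"dz": 0,"yaw": -0.25}
    - {"jaw": -0.8,"dx": 0,"dy": 0,"dz": 0,"yaw": -0.25}
    - {"jaw": -0.8,"dx": 0,"dy": 0,"dz": 0,"yaw": -0.25}
    - {"jaw": -0.8,"dx": 0,"dy": 0,"dz": 0,"yaw": 0}
    - {"jaw": -0.8,"dx": 0,"dy": 0,"dz": 0,"yaw": 0}
    - {"jaw": -0.8,"dx": 0,"dy": 0,"dz": 0,"yaw": 0}
    - {"jaw": -0.8,"dx": 0,"dy": 0,"dz": 0,"yaw": 0}

```text
time_s: 23.87
tool_pos: [0.5744, -0.0717, 0.1088]
orientation: [0.0, 0.754, 0.657, 0.0]
force: [-1.4, 0.6, 3.8]
opening: 0.0141
finger_force: 12.0
```

```bash
python3 cap.py
```

```text
[ 0.5744 -0.0717  0.1088] 0.013790059611845979 11.995013505220413 [-1.2 -0.1  3.6] [ 0.04  0.29 -0.01] -0.07
disc z [0.1127 0.1142 0.1154] cap x/y ext [ 0.5564 -0.1126  0.0953] [ 0.607  -0.0423  0.2333]
```

Emit:
play_rows:
  steps:
    - {"jaw": -0.8,"dx": -0.005,"dy": 0,"dz": 0,"yaw": -0.25}
    - {"jaw": -0.8,"dx": 0,"dy": 0,"dz": 0,"yaw": -0.25}
    - {"jaw": -0.8,"dx": 0,"dy": 0,"dz": 0,"yaw": -0.25}
    - {"jaw": -0.8,"dx": 0,"dy": 0,"dz": 0,"yaw": -0.25}
    - {"jaw": -0.8,"dx": 0,"dy": 0,"dz": 0,"yaw": 0}
    - {"jaw": -0.8,"dx": 0,"dy": 0,"dz": 0,"yaw": 0}
    - {"jaw": -0.8,"dx": 0,"dy": 0,"dz": 0,"yaw": 0}
    - {"jaw": -0.8,"dx": 0,"dy": 0,"dz": 0,"yaw": 0}

```text
time_s: 24.58
tool_pos: [0.5739, -0.0718, 0.1086]
orientation: [-0.0, 0.776, 0.631, -0.0]
force: [-5.4, -1.9, 4.4]
opening: 0.0135
finger_force: 12.0
```

```bash
python3 cap.py
```

```text
[ 0.5739 -0.0718  0.1086] 0.014119928749688704 12.031435668468475 [-5.4 -1.2  4.8] [-0.27  1.12  0.13] 0.0
disc z [0.1125 0.1139 0.1158] cap x/y ext [ 0.5578 -0.1131  0.0955] [ 0.606  -0.0423  0.2332]
```

Emit:
play_rows:
  steps:
    - {"jaw": -0.8,"dx": -0.03,"dy": -0.01,"dz": 0,"yaw": -0.2}
    - {"jaw": -0.8,"dx": 0,"dy": 0,"dz": 0,"yaw": -0.2}
    - {"jaw": -0.8,"dx": 0,"dy": 0,"dz": 0,"yaw": -0.1}
    - {"jaw": -0.8,"dx": 0,"dy": 0,"dz": 0,"yaw": 0}
    - {"jaw": -0.8,"dx": 0,"dy": 0,"dz": 0,"yaw": 0}
    - {"jaw": -0.8,"dx": 0,"dy": 0,"dz": 0,"yaw": 0}
    - {"jaw": -0.8,"dx": 0,"dy": 0,"dz": 0,"yaw": 0}
    - {"jaw": -0.8,"dx": 0,"dy": 0,"dz": 0,"yaw": 0}

```text
time_s: 25.3
tool_pos: [0.5735, -0.0719, 0.1087]
orientation: [-0.0, 0.787, 0.617, -0.0]
force: [-4.9, 0.5, 4.4]
opening: 0.0138
finger_force: 12.1
```

```bash
python3 cap.py
```

```text
[ 0.5735 -0.0719  0.1087] 0.013968456499203204 12.143130004405975 [-5.8  0.4  4.6] [-0.02  1.11  0.2 ] 0.04
disc z [0.113  0.1147 0.1174] cap x/y ext [ 0.555  -0.1146  0.095 ] [ 0.6048 -0.0423  0.2328]
```

The torque is up to 0.2 N m at about 95°, so this is the stop. I let go and check that the cap stays down.

Emit:
play_rows:
  steps:
    - {"jaw": -0.5,"dx": 0,"dy": 0,"dz": 0,"yaw": 0}
    - {"jaw": -0.3,"dx": 0,"dy": 0,"dz": 0,"yaw": 0}
    - {"jaw": -0.1,"dx": 0,"dy": 0,"dz": 0,"yaw": 0}
    - {"jaw": 0,"dx": 0,"dy": 0,"dz": 0,"yaw": 0}
    - {"jaw": 0,"dx": 0,"dy": 0,"dz": 0,"yaw": 0}
    - {"jaw": 0,"dx": 0,"dy": 0,"dz": 0.5,"yaw": 0}
    - {"jaw": 0,"dx": 0,"dy": 0,"dz": 1,"yaw": 0}
    - {"jaw": 0,"dx": 0,"dy": 0,"dz": 1,"yaw": 0}

```text
time_s: 26.02
tool_pos: [0.5733, -0.0719, 0.1596]
orientation: [-0.0, 0.787, 0.617, -0.0]
force: [0.5, 0.4, 0.4]
opening: 0.0464
finger_force: 0.0
```

Emit:
play_rows:
  steps:
    - {"jaw": 0,"dx": 0,"dy": 0,"dz": 1,"yaw": 0}
    - {"jaw": 0,"dx": 0,"dy": 0,"dz": 1,"yaw": 0}
    - {"jaw": 0,"dx": 0,"dy": 0,"dz": 1,"yaw": 0}
    - {"jaw": -0.3,"dx": 0,"dy": 0,"dz": 1,"yaw": 0}
    - {"jaw": -0.6,"dx": 0,"dy": 0,"dz": 0,"yaw": 0}
    - {"jaw": -1,"dx": 0,"dy": 0,"dz": 0,"yaw": 0}
    - {"jaw": -1,"dx": 0,"dy": 0,"dz": 0,"yaw": 0}
    - {"jaw": -1,"dx": 0,"dy": 0,"dz": 0,"yaw": 0}

```text
time_s: 26.68
tool_pos: [0.5731, -0.0718, 0.2377]
orientation: [-0.001, 0.787, 0.617, -0.001]
force: [0.3, 0.2, -0.0]
opening: 0.0176
finger_force: 0.0
```

Run:
```python
from h import *
s=snap('scene');P=pts(s);o=bot.observe();print(o['tool_pos'].round(4),o['opening'],o['force'].round(1))
hsv=cv2.cvtColor(s['pixels'],cv2.COLOR_RGB2HSV).astype(int)
m=(abs(hsv[...,0]-106)<18)&(hsv[...,1]>90)&(abs(P[...,0]-.575)<.035)&(abs(P[...,1]+.07)<.035)&(P[...,2]>.1)&(P[...,2]<.16)
q=P[m];d=q[(q[:,2]<.121)&(q[:,0]<.598)&(q[:,0]>.586)];w=q[q[:,2]>.138];print('disc top',np.median(d[:,2]),len(d),'wing top',np.median(w[:,2]) if len(w) else 0,len(w),q.min(0),q.max(0))
red=((hsv[...,0]<8)|(hsv[...,0]>172))&(hsv[...,1]>150)&(hsv[...,2]>60)&(abs(P[...,1]-.08)<.03)&(abs(P[...,0]-.54)<.06)&(P[...,2]>.1)&(P[...,2]<.3)
print('red',P[red].mean(0),P[red].min(0),P[red].max(0))
cv2.imwrite('pics/c6.png',cv2.resize(s['pixels'][130:260,170:330,::-1],(738,600),interpolation=2))
```

```text
[ 0.5731 -0.0719  0.2377] 0.014163555684942708 [ 0.1  0.2 -0.3]
disc top 0.11447714688739817 108 wing top 0.142328964411697 81 [ 0.56511568 -0.09767164  0.10000543] [ 0.60451198 -0.04229531  0.14648482]
red [0.53942395 0.08117991 0.17880587] [0.53021066 0.07281669 0.16884929] [0.54604206 0.08997027 0.1863224 ]
```

View pics/c6.png

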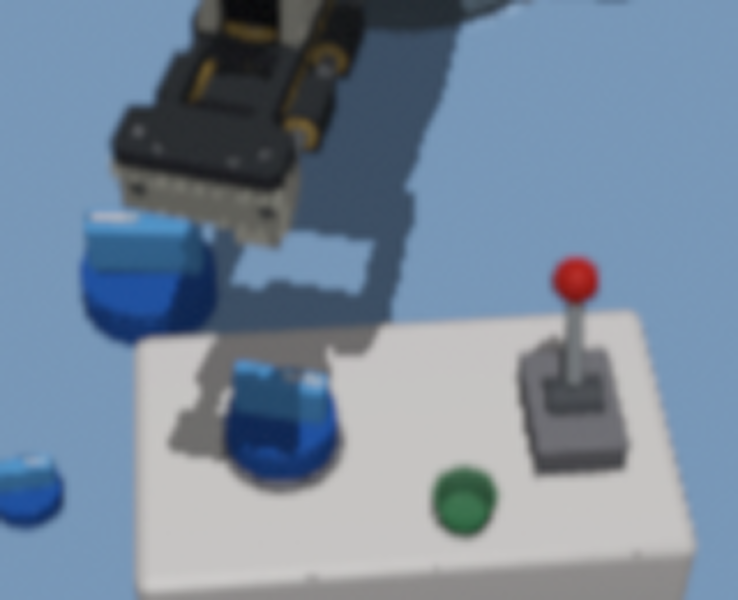

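The cap is home: wing top 0.1425, disc top 0.1145, clear of the gripper. The red ball at crop (577,280) still leans to -x, centred near (0.53, 0.082, 0.17). Next I move the closed fingers behind it.

Emit:
play_rows:
  steps:
    - {"jaw": -1,"dx": -0.6,"dy": 0.95,"dz": 0,"yaw": 0.59}
    - {"jaw": -1,"dx": -0.6,"dy": 0.95,"dz": 0,"yaw": 0.59}
    - {"jaw": -1,"dx": -0.6,"dy": 0.95,"dz": 0,"yaw": 0.59}
    - {"jaw": -1,"dx": -0.6,"dy": 0.95,"dz": 0,"yaw": 0.59}
    - {"jaw": -1,"dx": -0.6,"dy": 0.95,"dz": 0,"yaw": 0.59}
    - {"jaw": -1,"dx": -0.6,"dy": 0.95,"dz": 0,"yaw": 0.59}
    - {"jaw": -1,"dx": -0.6,"dy": 0.95,"dz": 0,"yaw": 0.59}
    - {"jaw": -1,"dx": -0.6,"dy": 0.95,"dz": 0,"yaw": 0.59}

```text
time_s: 27.4
tool_pos: [0.4766, 0.0808, 0.238]
orientation: [-0.0, 0.674, 0.738, -0.0]
force: [0.4, 0.1, -0.3]
opening: 0.0005
finger_force: 0.0
```

Emit:
play_rows:
  steps:
    - {"jaw": -1,"dx": 0,"dy": 0,"dz": -0.8,"yaw": 0}
    - {"jaw": -1,"dx": 0,"dy": 0,"dz": -0.8,"yaw": 0}
    - {"jaw": -1,"dx": 0,"dy": 0,"dz": -0.8,"yaw": 0}
    - {"jaw": -1,"dx": 0,"dy": 0,"dz": -0.8,"yaw": 0}
    - {"jaw": -1,"dx": 0,"dy": 0,"dz": -0.8,"yaw": 0}
    - {"jaw": -1,"dx": 0,"dy": 0,"dz": -0.8,"yaw": 0}
    - {"jaw": -1,"dx": 0,"dy": 0,"dz": -0.3,"yaw": 0}
    - {"jaw": -1,"dx": 0,"dy": 0,"dz": 0,"yaw": 0}

```text
time_s: 28.07
tool_pos: [0.4766, 0.08, 0.1352]
orientation: [-0.001, 0.675, 0.738, -0.001]
force: [-0.3, -0.1, 0.3]
opening: 0.0006
finger_force: 0.0
```

Emit:
play_rows:
  steps:
    - {"jaw": -1,"dx": 0.3,"dy": 0.02,"dz": 0,"yaw": 0}
    - {"jaw": -1,"dx": 0.3,"dy": 0.02,"dz": 0,"yaw": 0}
    - {"jaw": -1,"dx": 0.3,"dy": 0.02,"dz": 0,"yaw": 0}
    - {"jaw": -1,"dx": 0.3,"dy": 0.02,"dz": 0,"yaw": 0}
    - {"jaw": -1,"dx": 0.3,"dy": 0.02,"dz": 0,"yaw": 0}
    - {"jaw": -1,"dx": 0.3,"dy": 0.02,"dz": 0,"yaw": 0}
    - {"jaw": -1,"dx": 0.3,"dy": 0.02,"dz": 0,"yaw": 0}
    - {"jaw": -1,"dx": 0.3,"dy": 0.02,"dz": 0,"yaw": 0}

```text
time_s: 28.73
tool_pos: [0.5262, 0.0833, 0.1368]
orientation: [0.0, 0.675, 0.738, -0.0]
force: [-2.3, 0.5, 1.3]
opening: 0.0002
finger_force: 0.7
```

```bash
cat > red.py <<'E'
from h import *
s=snap('scene');P=pts(s);hsv=cv2.cvtColor(s['pixels'],cv2.COLOR_RGB2HSV).astype(int)
red=((hsv[...,0]<8)|(hsv[...,0]>172))&(hsv[...,1]>150)&(hsv[...,2]>60)&(abs(P[...,1]-.08)<.04)&(abs(P[...,0]-.56)<.08)&(P[...,2]>.1)&(P[...,2]<.3)
print('red',P[red].mean(0),red.sum(),bot.observe()['force'].round(1))
E
python3 red.py
```

```text
red [0.56682105 0.08284109 0.17686099] 8 [-0.4 -0.  -0.3]
```

Emit:
play_rows:
  steps:
    - {"jaw": -1,"dx": 0.25,"dy": 0.02,"dz": 0,"yaw": 0}
    - {"jaw": -1,"dx": 0.25,"dy": 0.02,"dz": 0,"yaw": 0}
    - {"jaw": -1,"dx": 0.25,"dy": 0.02,"dz": 0,"yaw": 0}
    - {"jaw": -1,"dx": 0.25,"dy": 0.02,"dz": 0,"yaw": 0}
    - {"jaw": -1,"dx": 0.25,"dy": 0.02,"dz": 0,"yaw": 0}
    - {"jaw": -1,"dx": 0.25,"dy": 0.02,"dz": 0,"yaw": 0}
    - {"jaw": -1,"dx": 0.2,"dy": 0,"dz": 0,"yaw": 0}
    - {"jaw": -1,"dx": 0,"dy": 0,"dz": 0,"yaw": 0}

```text
time_s: 29.45
tool_pos: [0.5603, 0.0856, 0.1366]
orientation: [0.0, 0.675, 0.738, 0.0]
force: [1.0, 0.3, -0.6]
opening: 0.0007
finger_force: 0.0
```

```bash
python3 red.py
```

```text
red [0.60008147 0.08727917 0.17079297] 16 [-0.8  0.3  0.4]
```

Nearly over. I push a little further until I feel the stop.

Emit:
play_rows:
  steps:
    - {"jaw": -1,"dx": 0.1,"dy": 0.01,"dz": 0,"yaw": 0}
    - {"jaw": -1,"dx": 0.1,"dy": 0.01,"dz": 0,"yaw": 0}
    - {"jaw": -1,"dx": 0.05,"dy": 0,"dz": 0,"yaw": 0}
    - {"jaw": -1,"dx": 0.05,"dy": 0,"dz": 0,"yaw": 0}
    - {"jaw": -1,"dx": 0.05,"dy": 0,"dz": 0,"yaw": 0}
    - {"jaw": -1,"dx": 0,"dy": 0,"dz": 0,"yaw": 0}
    - {"jaw": -1,"dx": 0,"dy": 0,"dz": 0,"yaw": 0}
    - {"jaw": -1,"dx": 0,"dy": 0,"dz": 0,"yaw": 0}

```text
time_s: 30.17
tool_pos: [0.5646, 0.0861, 0.1365]
orientation: [-0.002, 0.675, 0.738, -0.002]
force: [-11.8, -1.3, 5.4]
opening: 0.0004
finger_force: 6.3
```

```bash
python3 red.py
```

```text
red [0.60356948 0.08646349 0.16904768] 20 [-11.7  -1.1   5.7]
```

At the stop (12 N). I back off, rise and check.

Emit:
play_rows:
  steps:
    - {"jaw": -1,"dx": -0.3,"dy": 0,"dz": 0,"yaw": 0}
    - {"jaw": -1,"dx": -0.8,"dy": 0,"dz": 0,"yaw": 0}
    - {"jaw": -1,"dx": -0.9,"dy": 0,"dz": 0,"yaw": 0}
    - {"jaw": -1,"dx": -0.9,"dy": 0,"dz": 0,"yaw": 0}
    - {"jaw": -1,"dx": -0.9,"dy": 0,"dz": 0.5,"yaw": 0}
    - {"jaw": -1,"dx": -0.9,"dy": 0,"dz": 1,"yaw": 0}
    - {"jaw": -1,"dx": -0.9,"dy": 0,"dz": 1,"yaw": 0}
    - {"jaw": -1,"dx": 0,"dy": 0,"dz": 1,"yaw": 0}

```text
time_s: 30.88
tool_pos: [0.4521, 0.0861, 0.2075]
orientation: [-0.0, 0.675, 0.738, -0.0]
force: [0.5, -0.3, -0.5]
opening: 0.0004
finger_force: 0.0
```

Emit:
play_rows:
  steps:
    - {"jaw": -1,"dx": -0.5,"dy": 0.5,"dz": 0.5,"yaw": 0}
    - {"jaw": -1,"dx": -0.5,"dy": 0.5,"dz": 0.5,"yaw": 0}
    - {"jaw": -1,"dx": 0,"dy": 0.5,"dz": 0,"yaw": 0}
    - {"jaw": -1,"dx": 0,"dy": 0,"dz": 0,"yaw": 0}
    - {"jaw": -1,"dx": 0,"dy": 0,"dz": 0,"yaw": 0}
    - {"jaw": -1,"dx": 0,"dy": 0,"dz": 0,"yaw": 0}
    - {"jaw": -1,"dx": 0,"dy": 0,"dz": 0,"yaw": 0}
    - {"jaw": -1,"dx": 0,"dy": 0,"dz": 0,"yaw": 0}

```text
time_s: 31.55
tool_pos: [0.4347, 0.1157, 0.2262]
orientation: [-0.0, 0.675, 0.738, -0.0]
force: [-0.7, 1.4, 0.0]
opening: 0.0004
finger_force: 0.0
```

```bash
python3 red.py
python3 - <<'E'
from h import *
s=dict(np.load('/tmp/scene.npz'));P=pts(s)
hsv=cv2.cvtColor(s['pixels'],cv2.COLOR_RGB2HSV).astype(int)
m=(abs(hsv[...,0]-106)<18)&(hsv[...,1]>90)&(abs(P[...,0]-.575)<.035)&(abs(P[...,1]+.07)<.035)&(P[...,2]>.1)&(P[...,2]<.16)
q=P[m];d=q[(q[:,2]<.121)&(q[:,0]<.598)&(q[:,0]>.586)];w=q[q[:,2]>.138];print(np.median(d[:,2]),np.median(w[:,2]))
cv2.imwrite('pics/c7.png',cv2.resize(s['pixels'][130:260,170:330,::-1],(738,600),interpolation=2))
E
```

```text
red [0.59972265 0.08531452 0.17464507] 71 [0.5 0.  0.3]
0.11424927476273153 0.1422593808440334
```

View pics/c7.png

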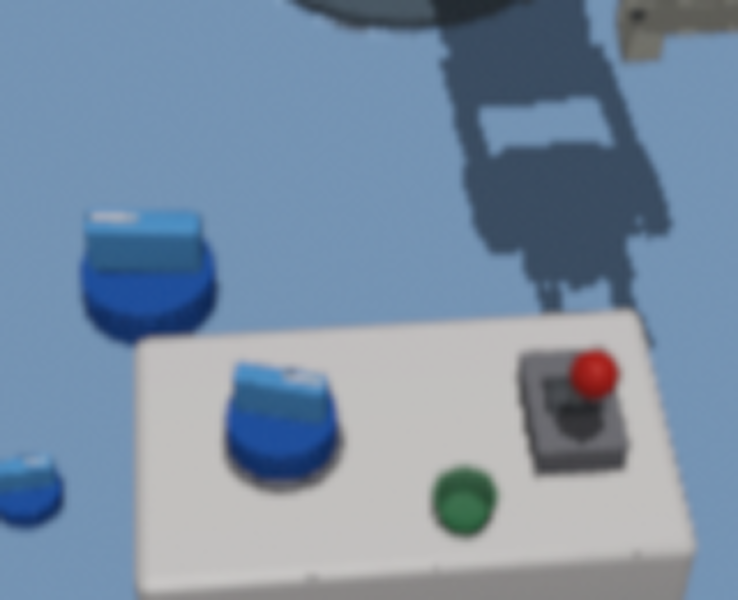

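The cap stays home and nothing else has moved. The ball is now at crop (594,373). I check that against the lever's expected end angle.

Run:
```python
from h import *
def px(s,X):
    c=s['R']@X+s['t'];p=s['intrinsics']@c;return (p[:2]/p[2]).round(1)
s=dict(np.load('/tmp/scene.npz'));t=snap('top')
a=np.radians(5.1);pv=np.array([.5593,.0847,.107])
for n,S in(('scene',s),('top',t)):
    h=cv2.cvtColor(S['pixels'],cv2.COLOR_RGB2HSV).astype(int)
    w=(pts(S)[...,2]>.13)&(pts(S)[...,2]<.3)
    m=((h[...,0]<8)|(h[...,0]>172))&(h[...,1]>130)&(h[...,2]>50)&w
    v,u=np.nonzero(m);print(n,'seen',u.mean(),v.mean(),len(u))
    for q in(0,.7,.85,1.):
        th=q-.5;print(q,px(S,pv+.07*np.array([np.sin(th)*np.cos(a),np.sin(th)*np.sin(a),np.cos(th)])))
```

```text
scene seen 298.24675324675326 210.75324675324674 77
0 [293.9 189. ]
0.7 [297.5 201.8]
0.85 [298.1 205.9]
1.0 [298.6 210.3]
top seen 223.96153846153845 160.30769230769232 26
0 [225.6 181. ]
0.7 [224.4 165.9]
0.85 [224.3 162.9]
1.0 [224.2 160.2]
```

Both views put the lever at 1.0, so I hand the job in.

```bash
python3 -c "
from cell import bot
print(bot.sign_off())"
```

```text
the job is handed in; nothing more can be done
None
```

The blue cap is screwed down to its stop and let go, staying at home height; the lever is fully over (about 1.0 rad in both views), nothing else near the unit looks moved, and the job was handed in after about 32 s.

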